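# Scrub out the tall lab beaker

### The arm

A 7-joint arm with a two-finger parallel gripper is mounted at the origin on the work surface. World frame = base frame: x ahead of the robot, y to its left, z up, the work surface at z = 0. Lengths are in m, angles in rad, forces in N, time in s.
With the tool pointing down it reaches from about 0.4 to 0.875 m from the base axis. Payload 19.3 kg.
Tool frame: the origin (TCP) lies at the very end of the fingers, on their centre line; the grasp point (between the pads) lies 19 mm behind it; y points along the fingers, x is the direction in which the jaws open and shut, and the axes are right-handed (so a half turn about y gives the same grasp; the last joint's range is limited). The gripper opens to 85 mm and grips with 20 to 120 N. Pads are 22 mm wide; open, the fingers measure 114 mm over their backs; the gripper's body (76 mm by 85 mm) begins 54 mm behind the grasp point. The pads swing forward as they close: fully open they stand 13 mm farther back than shut.
Start: joints at [1.251, 0.521, -0.036, 1.599, 0.021, 1.021, -0.113], TCP at [0.154, -0.606, 0.198] pointing down, gripper open.
Joint ranges: [-2.91, 2.91], [-0.3, 2.13], [-1.5, 1.42], [0.17, 2.43], [-1.26, 4.41], [0.16, 1.93], [-2.52, 2.52]. Speed limits (rad/s): [1.89, 1.89, 2.39, 2.39, 3.01, 3.01, 3.01].

### API

Orientations are given as [roll, pitch, yaw] about the fixed x, y, z axes, in that order (R = Rz(yaw) Ry(pitch) Rx(roll)).
In Python, from workcell import bot gives the robot as it stands. The module is installed in compiled form; this text tells all that it offers.
- The arm moves only by the shell command python3 -m crank 'ROWS' [FORCE]. ROWS is JSON, a list of rows, each an object of numbers: "hand": the closure, from 0 (fully open) to 1 (shut); "dx", "dy", "dz": the shift along the tool's x, y, z in mm; "yaw": the turn about the tool's y in rad. In form: [{"hand": .., "dx": .., "dy": .., "dz": .., "yaw": ..}, ...]. A call has 1 to 12 rows; each row is the pose to reach, as a shift and turn from the pose commanded when the call began, along the tool's axes at that moment; what a row does not reach only later rows make up. A row lasts 1/12 s, in which the tool goes at most 41.7 mm and 7.16 degrees, less where a joint would pass 70% of its speed; a pose out of reach is approached as far as the arm can. A call with a gripper value outside its range is refused whole. The fingers move at their own pace and stop on an object; FORCE is the grip in N (left out, the last holds). Time passes only in rows, so rows that repeat a pose let the fingers close. It gives the time, the measured TCP pose, the force and the opening at its end, in the units of the state.
- bot.observe(): the state, without advancing time (a new reading comes with each control period).
- bot.grab_frame(name): name is "scene" or "top" or "wrist"; returns the picture (480x640x3 uint8, red, green, blue); there is no depth.
- bot.camera_info(name): a dict with "fx", "fy", "cx", "cy" (pixels), "dist" ([k1, k2, p1, p2, k3] as OpenCV has them; the pictures are not rectified), "rvec" (rotation vector, rad) and "tvec" (3), from world to camera coordinates, as OpenCV has them. Camera axes: x right, y down, z forward; pixel columns grow to the right and rows downward; lengths in m; the calibration is good to about 2 mm. A picture is of the moment at which its call begins: read the wrist's pose just before it. camera_info takes no time and is no camera call; for the wrist camera it gives the pose at the moment of the call.
- bot.job_done(): hands the job in, once; it reports no verdict.
The state is a dict: "clock": time; "qpos": joint angles; "qd": joint speeds; "joint_efforts": joint torques, N m; "position": TCP position; "tool_rot": TCP orientation; "force": force on the tool from outside, world axes, zero at the start; "moment": the same for the moment, N m; "grip_width": finger opening in m.
Only numpy, scipy, OpenCV 4.12 (cv2) and the standard library are available. Lean on these libraries where they do the work, as an engineer would, in place of code of your own. Each camera call takes 0.05 s, during which the arm holds its last target.

### The job

Take the lid off the taller of the two lidded beakers and set it knob up, flat in the steel tray. Then take the brush from its stand and scrub the inside of that beaker with three full strokes, each right down to the floor and back up until the top of the bristles reaches the rim, and finally hang the brush back in its fork as it was. Leave the beaker standing where it is, do not drop the lid or the brush, and do not disturb the short beaker, its lid, the bottle or the tube rack.

Things in the scene. Friction and masses are not known exactly. Their poses are not given: they have to be found in the camera images.
- tall_beaker: Tall clear-glass beaker, the one to scrub: loose, upright, round, outer diameter 70 mm, inner 62, height 120, floor 5 mm thick, about 0.3 kg; origin at the centre of its underside, z up along its axis. It starts with its lid on. It swaps places with the short beaker and the bottle from start to start.
- tall_lid: Lid of the tall beaker, grey plastic, 60 g, simply lifts off: plug 54 mm across, 0 to 8 mm high, loose in the mouth; disc 76 across, 8 to 14 mm; round knob 24 across, 14 to 44 mm. Origin at the centre of its underside (of the plug; 112 mm above the bench at the start), z up through the knob.
- brush: Long brush, 198 mm, about 90 g, round about its z axis, hanging upright by its collar, lower end 30 mm above the bench. Origin: centre of the bristles' lower end; z up to the handle. Along z: bristle head 0 to 70 mm (firm core 42 across, soft tips 52, look only), steel stem 10 across to 132, black collar 40 across to 138, wooden handle 22 across to 198.
- brush_stand: Fixed steel brush stand, turned up to 46 degrees either way; it swaps sides with the tray. Origin at the centre of its underside, z up. Base plate 130 x 100 x 10 mm with its middle at x = 10 mm; post 12 x 42 mm at x = 57 mm, 162 mm high; a level open fork from the post towards the stand's own -x.
- fork_seat (a point): Where the brush hangs: middle of the fork, level with the prong tops, 162 mm above the bench; axes as the stand's. Two prongs 10 mm wide, 8 thick, gap 22, end at x = -34 mm in lips 6 high, 6 long. The collar rests on them. The head is too wide for the gap: lift the brush about 10 mm over the lips, slide it out along -x some 70 mm, only then raise it; it goes back the same way.
- tray: Fixed shallow steel tray, 150 x 150 mm outside, walls 4 mm thick and 18 mm high, floor 4 mm thick; origin at the centre of its underside, z up, sides along x and y.
- short_beaker: Bystander: short clear-glass beaker, 70 mm across, 75 mm high; origin at the centre of its underside.
- short_lid: Bystander: lid of the short beaker, same shape and size as the tall one's, its knob top 111 mm above the bench; origin at the centre of its underside (of the plug).
- bottle: Bystander: capped reagent bottle, 80 mm across, about 210 mm high, loose; origin at the centre of its underside.
- tube_rack: Bystander: white rack of capped tubes, 60 (x) x 200 (y) mm, 105 mm high, loose; origin at the centre of its underside.
Things that resemble listed ones, but are neither listed nor needed, are in the scene too. What is shaped like the tall_beaker but blue or yellow is not meant.

How it is judged:
By the outcome, as a careful person would: the job done as asked, in the order asked, and still so for the second after the job is handed in, with the robot touching nothing.
It also fails if it takes over 72 s, if anything falls off the work surface, if the arm or the gripper's body presses on something with over 40 N, if the wrist force passes 120 N, or if a joint passes its speed limit or range.

## Working session

There is one attempt and no reset: what is moved stays moved. The work goes in short steps, Python scripts to look and compute and a shell command to move; the robot and the scene stay as the last step left them, time stands still between calls to the robot, and variables do not carry over. Pictures are saved under pics/ and viewed, and the job is handed in when it is done.

```bash
mkdir -p pics; python3 - <<'E'
from workcell import bot
import cv2,json
s=bot.observe();print(s)
for n in("scene","top","wrist"):
    im=bot.grab_frame(n);cv2.imwrite(f"pics/{n}0.png",im[:,:,::-1]);c=bot.camera_info(n);print(n,c)
E
```

```text
{'clock': 0.0, 'qpos': array([ 1.25081212,  0.52202438, -0.03629766,  1.59998543,  0.02119774,
        1.02106409, -0.11278611]), 'qd': array([ 0.00068224,  0.00031268, -0.00159772,  0.00064447, -0.00126842,
        0.00046848,  0.00054916]), 'joint_efforts': array([ 5.37057786e-04, -9.27124786e+01,  1.98075145e+00, -3.69936919e+01,
        1.79134542e-02,  8.20309360e-03, -1.07976948e-04]), 'position': array([ 0.15435638, -0.60527461,  0.1974277 ]), 'tool_rot': array([-1.57088559e+00,  1.09280769e-03, -1.32103563e+00]), 'force': array([-0.54060292, -1.44563533,  0.04195605]), 'moment': array([ 0.04795024, -0.00221529,  0.02086655]), 'grip_width': 0.08526828710795406}
scene {'fx': 543.8099654869176, 'fy': 543.8099654869176, 'cx': 317.42668769496197, 'cy': 235.99543420599912, 'dist': array([-0.01569073,  0.        ,  0.        ,  0.        ,  0.        ]), 'rvec': array([ 2.11630888,  0.56171552, -0.26367566]), 'tvec': array([-0.54009096, -0.06779341,  1.23488829])}
top {'fx': 598.2283974651468, 'fy': 598.2283974651468, 'cx': 320.96677555435076, 'cy': 237.7115620312201, 'dist': array([-0.07969034,  0.        ,  0.        ,  0.        ,  0.        ]), 'rvec': array([ 2.09534286, -2.1574494 ,  0.1705288 ]), 'tvec': array([0.02787916, 0.62258943, 1.27683291])}
wrist {'fx': 416.2526848897798, 'fy': 416.2526848897798, 'cx': 318.2203897802432, 'cy': 238.4491650705018, 'dist': array([0.00243855, 0.        , 0.        , 0.        , 0.        ]), 'rvec': array([-2.29270067,  1.78424479,  0.25749958]), 'tvec': array([-0.62563653, -0.03700257,  0.37944972])}
```

View pics/scene0.png

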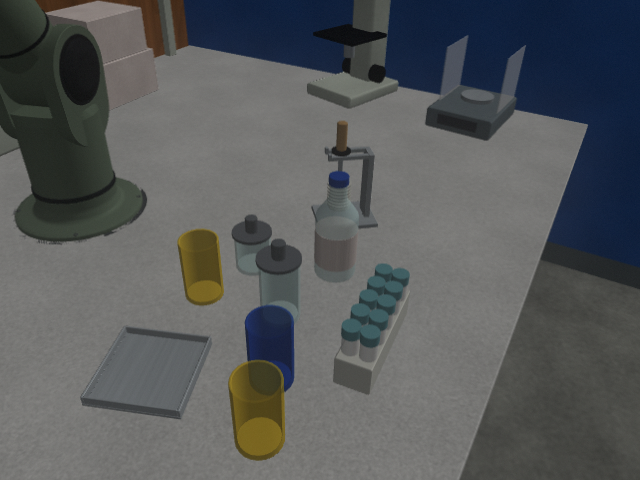

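View pics/top0.png

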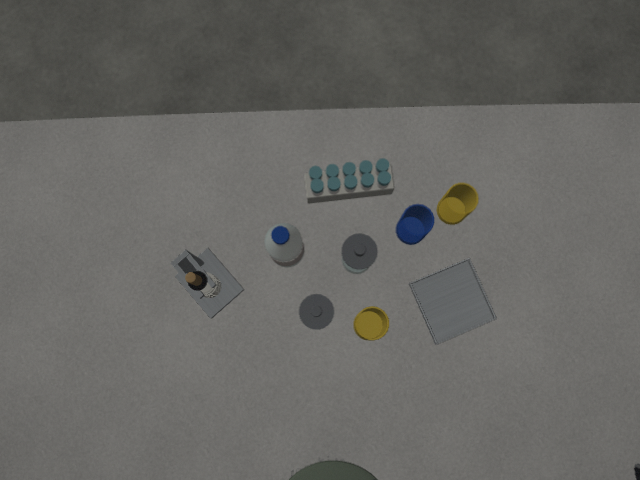

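View pics/wrist0.png

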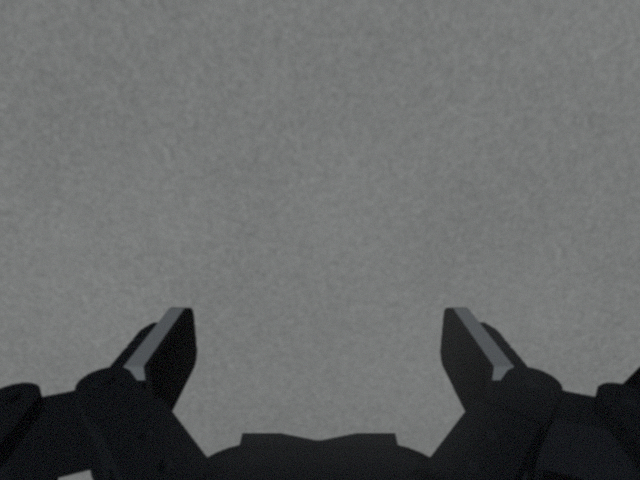

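Top view: the two lidded beakers have their lid knobs at about (360,250) and (317,311). In the scene view the lids are at (278,258) and (251,232). The one at top (360,250) stands taller, and I'll check this by triangulation. The tray is at (453,301), the stand at (210,285) and the brush handle at (193,278).

```bash
cat > h.py <<'E'
from workcell import bot
import cv2,numpy as np
from scipy.spatial.transform import Rotation as Ro
def cam(n):
    c=bot.camera_info(n);K=np.array([[c['fx'],0,c['cx']],[0,c['fy'],c['cy']],[0,0,1]]);return K,c['dist'],c['rvec'],c['tvec']
def ray(n,uv,c=None):
    K,d,r,t=c or cam(n);p=cv2.undistortPoints(np.array([[uv]],float),K,d)[0,0]
    R=cv2.Rodrigues(r)[0];o=-R.T@t;v=R.T@np.array([p[0],p[1],1]);return o,v/np.linalg.norm(v)
def onz(n,uv,z,c=None):
    o,v=ray(n,uv,c);return o+v*(z-o[2])/v[2]
def tri(rays):
    A=sum(np.eye(3)-np.outer(v,v) for o,v in rays);b=sum((np.eye(3)-np.outer(v,v))@o for o,v in rays)
    x=np.linalg.solve(A,b);return x,[np.linalg.norm((np.eye(3)-np.outer(v,v))@(x-o)) for o,v in rays]
def proj(n,P,c=None):
    K,d,r,t=c or cam(n);return cv2.projectPoints(np.array(P,float).reshape(-1,3),r,t,K,d)[0][:,0]
def crop(src,x,y,w,h,s,out):
    im=cv2.imread(src)[y:y+h,x:x+w];cv2.imwrite(out,cv2.resize(im,None,fx=s,fy=s,interpolation=cv2.INTER_CUBIC))
E
python3 - <<'E'
from h import *
crop("pics/top0.png",290,210,100,130,4,"pics/a.png");a=cv2.imread("pics/a.png")
crop("pics/top0.png",150,230,110,100,4,"pics/b.png");b=cv2.imread("pics/b.png")
h=max(a.shape[0],b.shape[0])
f=lambda m:cv2.copyMakeBorder(m,0,h-m.shape[0],0,0,cv2.BORDER_CONSTANT)
m=np.hstack([f(a),f(b)]);m=cv2.convertScaleAbs(m,alpha=1.8)
cv2.imwrite("pics/c.png",m[:, :840]);print(m.shape)
crop("pics/scene0.png",210,110,190,220,2.7,"pics/d.png")
d=cv2.imread("pics/d.png");cv2.imwrite("pics/d.png",cv2.convertScaleAbs(d,alpha=1.8))
print("tall?",onz("top",(360,250),.156),onz("scene",(279,244),.156))
print("short?",onz("top",(317,311),.111),onz("scene",(251,219),.111))
print("tri",tri([ray("top",(360,250)),ray("scene",(279,244))]),tri([ray("top",(317,311)),ray("scene",(251,219))]))
E
```

```text
(520, 840, 3)
tall? [ 0.57751921 -0.0702019   0.156     ] [ 0.58604783 -0.07538255  0.156     ]
short? [0.45841832 0.02178053 0.111     ] [0.46494753 0.01772632 0.111     ]
tri (array([ 0.57996308, -0.0694489 ,  0.14981587]), [np.float64(0.0018655984772067515), np.float64(0.001865598477206567)]) (array([0.45967052, 0.02267627, 0.10630522]), [np.float64(0.0012970059364739443), np.float64(0.0012970059364739008)])
```

View pics/c.png

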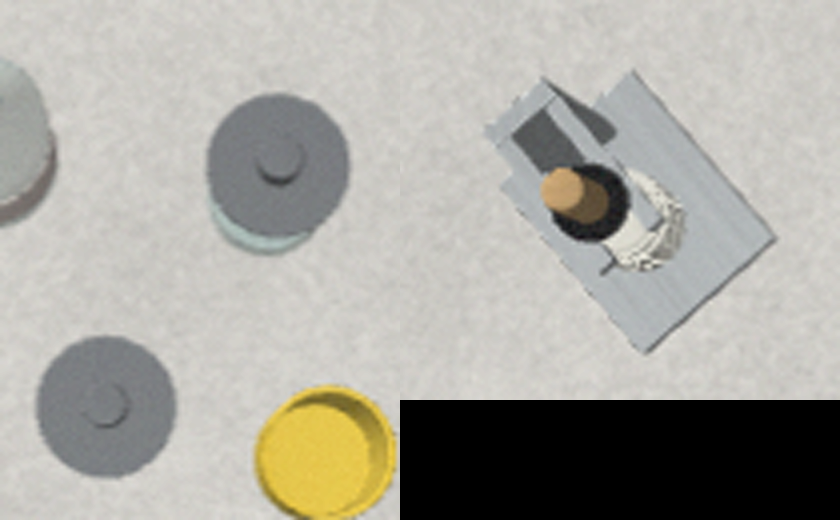

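View pics/d.png

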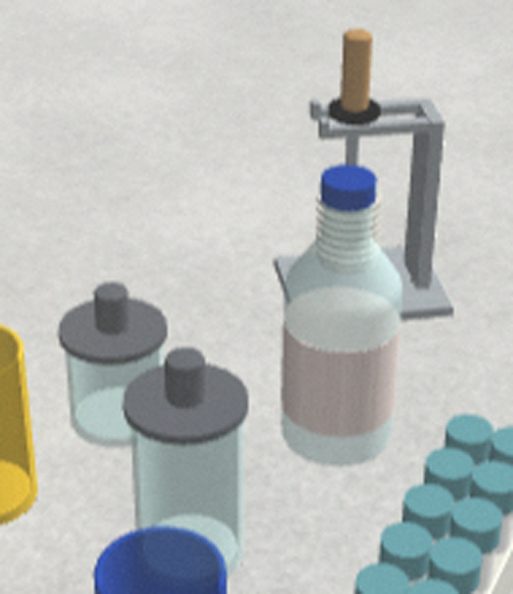

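```bash
python3 - <<'E'
from h import *
im=cv2.imread("pics/top0.png")
print("lid disc",onz("top",(359.4,251.1),.126),"knob",onz("top",(360.2,249.2),.156))
print("knob tri",tri([ray("top",(360.2,249.2)),ray("scene",(278.5,243.2))]))
print("brush tri",tri([ray("top",(190.6,277)),ray("scene",(342.2,123.6))]), onz("top",(190.6,277),.228),"collar",onz("top",(197.4,280.6),.168))
P=[onz("top",p,.01)[:2] for p in [(208.2,247.5),(243.7,290),(211.2,318),(175,276.2)]];print(np.round(P,4))
c=np.array(P)
e1=c[1]-c[0];e2=c[2]-c[3];print("long",np.linalg.norm(e1),np.linalg.norm(e2),np.linalg.norm(c[3]-c[0]),np.linalg.norm(c[2]-c[1]),np.degrees([np.arctan2(*(-e1)[::-1]),np.arctan2(*(-e2)[::-1]),np.arctan2(*(c[0]-c[3])[::-1]),np.arctan2(*(c[1]-c[2])[::-1])]))
# tray
reg=im[240:360,395:510].astype(int)
crop("pics/top0.png",400,250,110,105,6,"pics/t.png");cv2.imwrite("pics/t.png",cv2.convertScaleAbs(cv2.imread("pics/t.png"),alpha=1.8))
for n,p,z in [("short lid",(316.5,311.5),.081),("bottlecap",(281,235),.21),("rack c",(350,182),.05),("yel",(371,324),0.0),("blue",(410,231),0.0),("yel2",(452,210),0)]:print(n,np.round(onz("top",p,z),3))
E
```

```text
lid disc [ 0.57973858 -0.0705457   0.126     ] knob [ 0.57915808 -0.07067445  0.156     ]
knob tri (array([ 0.58056603, -0.07027457,  0.15225425]), [np.float64(0.0010355063168332689), np.float64(0.0010355063168331455)])
brush tri (array([0.52429649, 0.26131838, 0.22407122]), [np.float64(0.00016961736695262627), np.float64(0.00016961736695265652)]) [0.52400006 0.26050396 0.228     ] collar [0.52308012 0.26045354 0.168     ]
[[0.6157 0.2705]
 [0.5155 0.189 ]
 [0.4541 0.2633]
 [0.5514 0.3471]]
long 0.1291741713076553 0.12834956123958197 0.10002058690326059 0.09642509384852659 [ 39.12341781  40.72418497 -49.96170306 -50.44737183]
short lid [0.459 0.023 0.081]
bottlecap [0.604 0.087 0.21 ]
rack c [ 0.75 -0.06  0.05]
yel [ 0.431 -0.097  0.   ]
blue [ 0.642 -0.197  0.   ]
yel2 [ 0.689 -0.298  0.   ]
```

View pics/t.png

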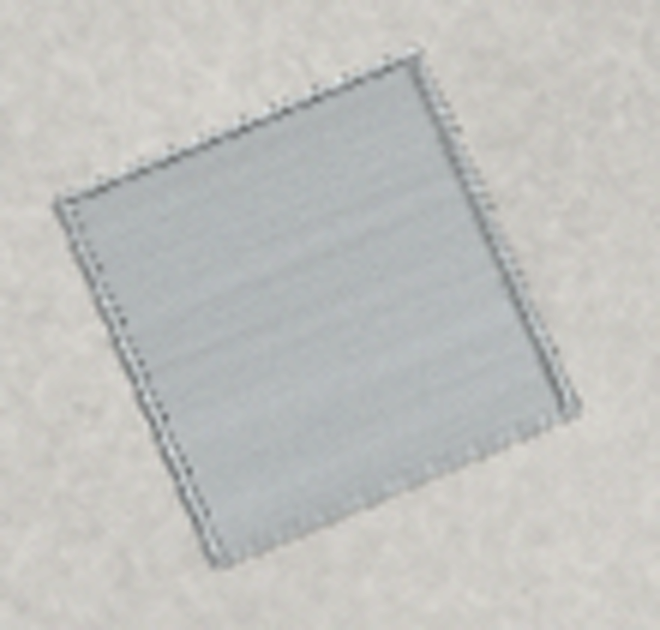

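```bash
cat >> h.py <<'E'
def go(target):
    s=bot.observe();R=Ro.from_euler('xyz',s['tool_rot']).as_matrix()
    d=R.T@(np.array(target)-s['position'])*1000
    yaw=s['tool_rot'][2]
    print("t",round(s['clock'],2),"pos",np.round(s['position'],4),"rot",np.round(s['tool_rot'],3),"F",np.round(s['force'],1),"w",round(s['grip_width'],4));print("dx dy dz",np.round(d,1))
E
python3 - <<'E'
from h import *
C=[onz("top",(400+x/6,250+y/6),.018)[:2] for x,y in [(60,203),(418,60),(575,410),(218,567)]];print(np.round(C,4),np.mean(C,0),[np.linalg.norm(C[i]-C[i-1]) for i in range(4)])
go((.579,-.0705,.2))
E
```

```text
[[ 0.5177 -0.1877]
 [ 0.5676 -0.3265]
 [ 0.434  -0.3767]
 [ 0.3808 -0.2395]] [ 0.47504159 -0.28261056] [np.float64(0.14640294019069178), np.float64(0.14748006110454162), np.float64(0.14272374075214248), np.float64(0.14718254482142673)]
t 0.15 pos [ 0.1544 -0.6053  0.1976] rot [-1.571e+00  1.000e-03 -1.321e+00] F [-0.  -1.1  0.5] w 0.0853
dx dy dz [-413.3   -2.1  543.7]
```

```bash
python3 -m crank '[{"hand":0,"dx":-15,"dy":0,"dz":20,"yaw":-0.1},{"hand":0,"dx":-40,"dy":0,"dz":52,"yaw":-0.22},{"hand":0,"dx":-64,"dy":0,"dz":84,"yaw":-0.34},{"hand":0,"dx":-88,"dy":0,"dz":116,"yaw":-0.46},{"hand":0,"dx":-112,"dy":0,"dz":148,"yaw":-0.58},{"hand":0,"dx":-136,"dy":0,"dz":180,"yaw":-0.7},{"hand":0,"dx":-160,"dy":0,"dz":212,"yaw":-0.82},{"hand":0,"dx":-184,"dy":0,"dz":243,"yaw":-0.94},{"hand":0,"dx":-208,"dy":0,"dz":275,"yaw":-1.06},{"hand":0,"dx":-232,"dy":0,"dz":306,"yaw":-1.18},{"hand":0,"dx":-256,"dy":0,"dz":338,"yaw":-1.3},{"hand":0,"dx":-280,"dy":0,"dz":369,"yaw":-1.321}]' 40; python3 -c "
from h import *
go((.579,-.0705,.2))"
```

```text
clock: 1.15
position: [0.4437, -0.2414, 0.1981]
tool_rot: [-1.571, -0.0, 0.008]
force: [0.2, -1.2, 0.5]
grip_width: 0.0855
t 1.15 pos [ 0.4437 -0.2414  0.1981] rot [-1.571 -0.     0.008] F [ 0.2 -1.2  0.5] w 0.0855
dx dy dz [136.6  -1.9 169.9]
```

```bash
python3 -m crank '[{"hand":0,"dx":27,"dy":0,"dz":34,"yaw":0},{"hand":0,"dx":54,"dy":0,"dz":67,"yaw":0},{"hand":0,"dx":80,"dy":0,"dz":100,"yaw":0},{"hand":0,"dx":105,"dy":0,"dz":130,"yaw":0},{"hand":0,"dx":122,"dy":0,"dz":152,"yaw":0},{"hand":0,"dx":130,"dy":0,"dz":163,"yaw":0},{"hand":0,"dx":130,"dy":0,"dz":163,"yaw":0},{"hand":0,"dx":130,"dy":0,"dz":163,"yaw":0}]'; python3 -c "
from h import *
go((.579,-.0705,.129))
im=bot.grab_frame('wrist');cv2.imwrite('pics/w1.png',im[:,:,::-1])
print(proj('wrist',[[.579,-.0705,.156],[.579,-.0705,.126]]))"
```

```text
clock: 1.82
position: [0.5725, -0.0801, 0.1976]
tool_rot: [-1.571, 0.001, 0.001]
force: [0.8, 0.2, 0.2]
grip_width: 0.0853
t 1.82 pos [ 0.5725 -0.0801  0.1976] rot [-1.571e+00  1.000e-03  1.000e-03] F [0.8 0.2 0.2] w 0.0853
dx dy dz [ 6.5 68.6  9.6]
[[332.57893536 230.4645003 ]
 [331.02182041 217.53514572]]
```

View pics/w1.png

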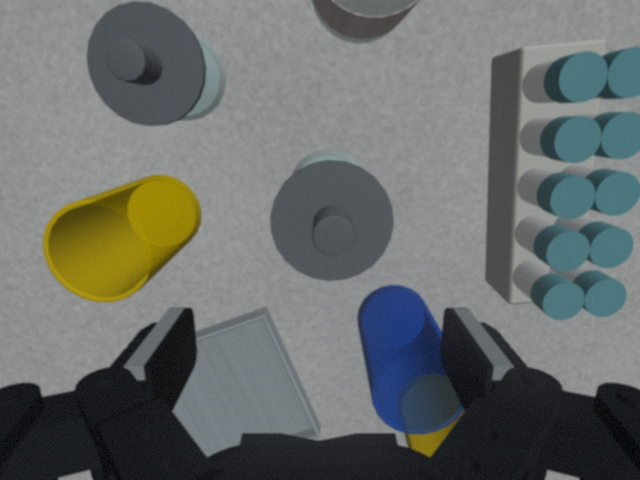

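The wrist view shows the tall lid's knob top at (334,232), against a predicted (333,230), so it agrees within about 1 mm. The short lid is at (130,58), and the yellow and blue beakers are clear of the path. I'm descending on the knob.

```bash
python3 -m crank '[{"hand":0,"dx":7,"dy":5,"dz":9,"yaw":0},{"hand":0.3,"dx":7,"dy":20,"dz":9,"yaw":0},{"hand":0.3,"dx":7,"dy":40,"dz":9,"yaw":0},{"hand":0.3,"dx":7,"dy":56,"dz":9,"yaw":0},{"hand":0.3,"dx":7,"dy":64,"dz":9,"yaw":0},{"hand":0.3,"dx":7,"dy":67,"dz":9,"yaw":0},{"hand":0.3,"dx":7,"dy":67,"dz":9,"yaw":0},{"hand":0.5,"dx":7,"dy":67,"dz":9,"yaw":0}]' 40; python3 -c "
from h import *
go((.579,-.0705,.129))
im=bot.grab_frame('wrist');cv2.imwrite('pics/w2.png',im[:,:,::-1])"
```

```text
clock: 2.53
position: [0.5802, -0.0713, 0.1317]
tool_rot: [-1.571, -0.001, -0.0]
force: [0.8, -0.7, 0.3]
grip_width: 0.0492
t 2.53 pos [ 0.5802 -0.0713  0.1317] rot [-1.571e+00 -1.000e-03 -0.000e+00] F [ 0.8 -0.7  0.3] w 0.0492
dx dy dz [-1.2  2.7  0.8]
```

View pics/w2.png

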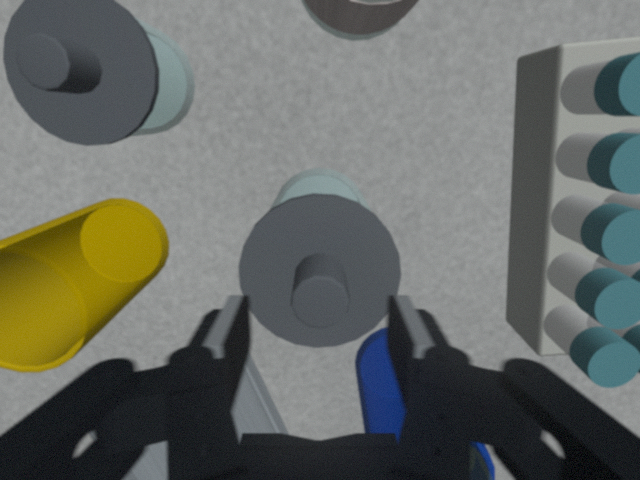

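The fingers straddle the knob (knob centre at 320, finger midline at 319). I'm closing and lifting.

```bash
python3 -m crank '[{"hand":0.6,"dy":1},{"hand":0.7,"dy":2},{"hand":0.8,"dy":2},{"hand":0.85,"dy":2},{"hand":0.9,"dy":2},{"hand":0.95,"dy":2},{"hand":0.95,"dy":2},{"hand":0.95,"dy":2}]' 40
```

```text
$[0]: bad value
```

```bash
python3 -m crank '[{"hand":0.6,"dx":0,"dy":1,"dz":0,"yaw":0},{"hand":0.7,"dx":0,"dy":1,"dz":0,"yaw":0},{"hand":0.8,"dx":0,"dy":1,"dz":0,"yaw":0},{"hand":0.9,"dx":0,"dy":1,"dz":0,"yaw":0},{"hand":0.95,"dx":0,"dy":1,"dz":0,"yaw":0},{"hand":0.95,"dx":0,"dy":1,"dz":0,"yaw":0},{"hand":0.95,"dx":0,"dy":1,"dz":0,"yaw":0}]' 40
```

```text
clock: 3.17
position: [0.5799, -0.0711, 0.13]
tool_rot: [-1.571, -0.0, -0.0]
force: [0.4, 0.0, -0.3]
grip_width: 0.0045
```

The fingers closed to 4.5 mm, so the grasp missed. I'll look.

```bash
python3 -c "
from h import *
im=bot.grab_frame('wrist');cv2.imwrite('pics/w3.png',im[:,:,::-1])
im=bot.grab_frame('scene');cv2.imwrite('pics/s3.png',im[:,:,::-1])
im=bot.grab_frame('top');cv2.imwrite('pics/t3.png',im[:,:,::-1])
p=bot.observe()['position'];print(proj('wrist',[p,p+[0,0,.019]]))
crop('pics/s3.png',200,160,200,150,4,'pics/s3c.png')"
```

```text
[[320.35313726 277.13766057]
 [320.5593175  294.3035983 ]]
```

View pics/w3.png

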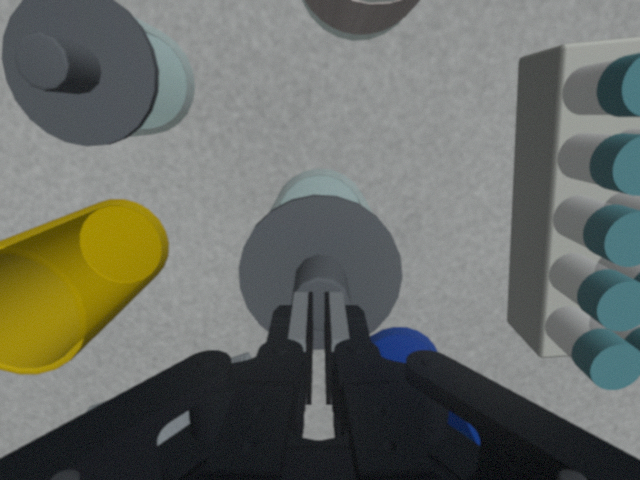

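View pics/s3c.png

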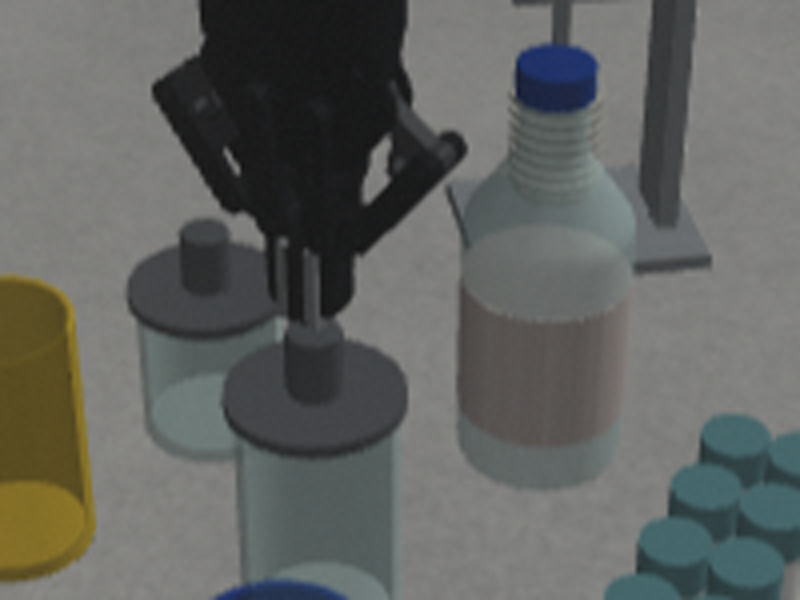

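```bash
python3 -c "
from h import *
crop('pics/t3.png',310,200,100,100,6,'pics/t3c.png')
crop('pics/w3.png',250,230,140,140,5,'pics/w3c.png')
print(tri([ray('wrist',(320,292)),ray('scene',(277.5,241))]))
p=bot.observe()['position'];print(p,proj('scene',[p,p+[0,0,.019],p+[0,0,.026],p+[0,0,.073]]),proj('top',[p]))
cam=ray('wrist',(320,240));print(cam, proj('scene',[[.5795,-.0715,.156]]),proj('wrist',[[.5795,-.0715,.156]]))"
```

```text
(array([ 0.5790682 , -0.06786176,  0.15459029]), [np.float64(0.0005728722779402306), np.float64(0.0005728722779402526)])
[ 0.57982355 -0.07105481  0.12999118] [[277.47634186 254.52409738]
 [277.24494912 245.04140353]
 [277.1583436  241.48815422]
 [276.55711595 216.75943684]] [[359.73699778 250.76847638]]
(array([ 0.57905755, -0.00084873,  0.30656401]), array([ 0.0033377 , -0.28545964, -0.95838492])) [[276.83711791 241.56190014]] [[319.82766419 302.6331018 ]]
```

View pics/t3c.png

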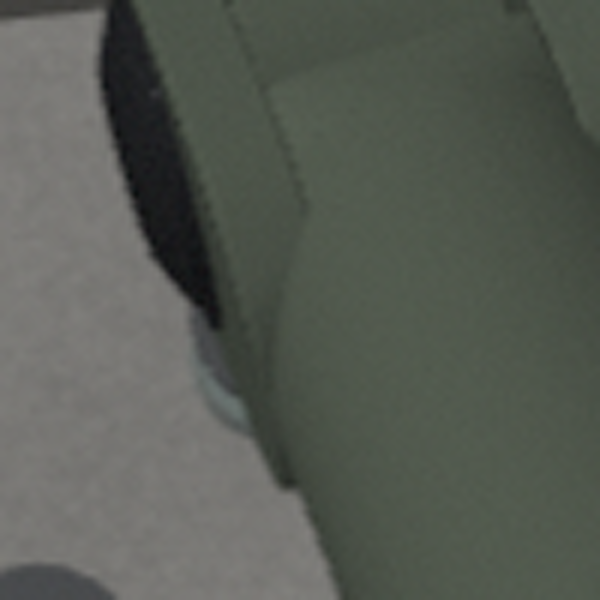

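View pics/w3c.png

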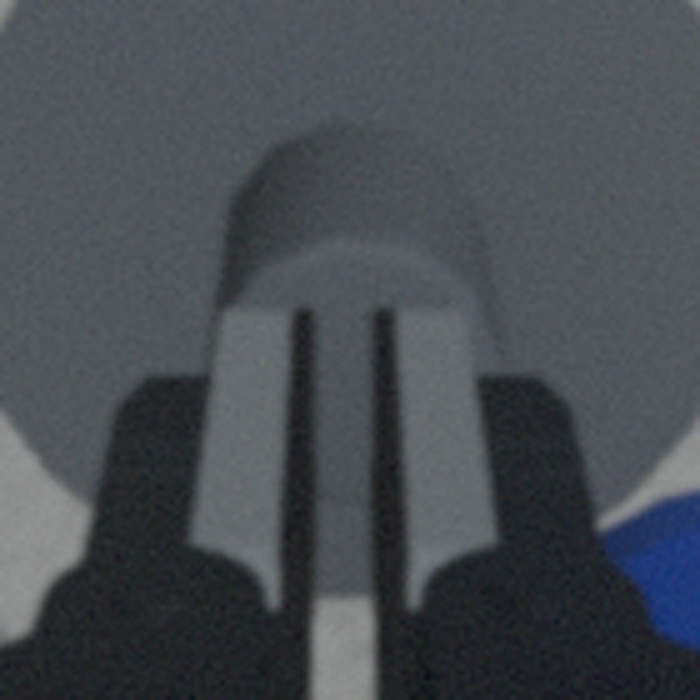

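```bash
python3 -c "
from h import *
for z in (.15,.157,.165,.172):
  print(z,proj('scene',[[.577,-.082,z],[.577,-.06,z],[.583,-.082,z]]).round(1).tolist(),proj('wrist',[[.58,-.06,z],[.5775,-.06,z],[.5822,-.06,z],[.58,-.071,z]]).round(1).tolist())
crop('pics/s3.png',255,195,50,60,12,'pics/s3d.png')
"
```

```text
0.15 [[272.0, 247.4], [279.4, 240.6], [275.2, 248.6]] [[321.0, 269.9], [314.8, 269.9], [326.5, 269.9], [321.0, 295.2]]
0.157 [[271.9, 243.9], [279.4, 237.1], [275.1, 245.0]] [[321.1, 276.4], [314.6, 276.4], [326.8, 276.4], [321.1, 302.6]]
0.165 [[271.8, 239.7], [279.3, 233.0], [275.0, 240.9]] [[321.3, 284.4], [314.4, 284.4], [327.3, 284.4], [321.2, 311.8]]
0.172 [[271.7, 236.1], [279.2, 229.4], [274.9, 237.2]] [[321.4, 292.2], [314.2, 292.2], [327.7, 292.2], [321.4, 320.6]]
```

View pics/s3d.png

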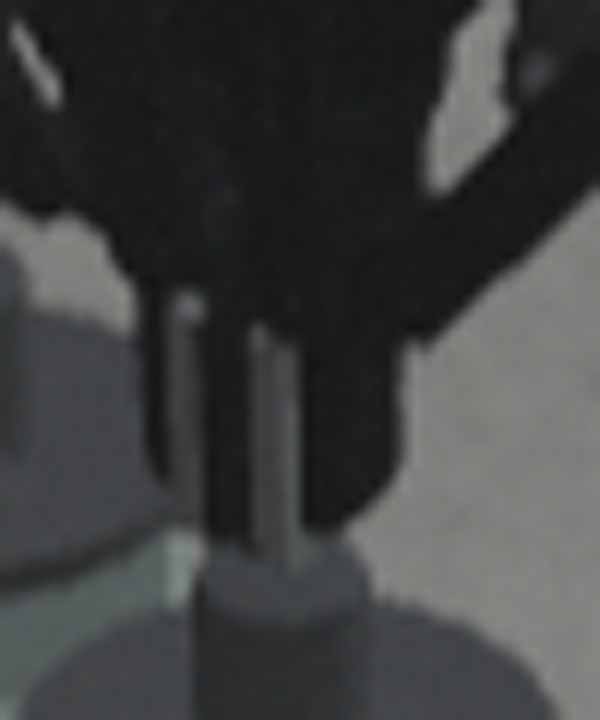

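Both views put the fingertips at z ≈ 0.165, above the knob top at 0.156. The real tips are therefore about 35 mm behind the reported TCP. I'll reopen, go lower in steps and check each one.

```bash
python3 -m crank '[{"hand":0.7,"dx":0,"dy":0,"dz":0,"yaw":0},{"hand":0.5,"dx":0,"dy":0,"dz":0,"yaw":0},{"hand":0.45,"dx":0,"dy":0,"dz":0,"yaw":0},{"hand":0.45,"dx":0,"dy":0,"dz":0,"yaw":0},{"hand":0.45,"dx":0,"dy":6,"dz":0,"yaw":0},{"hand":0.45,"dx":0,"dy":12,"dz":0,"yaw":0},{"hand":0.45,"dx":0,"dy":18,"dz":0,"yaw":0},{"hand":0.45,"dx":0,"dy":22,"dz":0,"yaw":0},{"hand":0.45,"dx":0,"dy":24,"dz":0,"yaw":0},{"hand":0.45,"dx":0,"dy":24,"dz":0,"yaw":0}]' 40; python3 -c "
from h import *
im=bot.grab_frame('wrist');cv2.imwrite('pics/w4.png',im[:,:,::-1])
im=bot.grab_frame('scene');cv2.imwrite('pics/s4.png',im[:,:,::-1])
crop('pics/s4.png',220,170,100,110,5,'pics/s4c.png')
a=cv2.imread('pics/s4c.png');cv2.imwrite('pics/s4c.png',cv2.convertScaleAbs(a,alpha=1.8))
"
```

```text
clock: 4.15
position: [0.5795, -0.071, 0.1053]
tool_rot: [-1.571, 0.001, 0.0]
force: [0.3, 1.2, -0.2]
grip_width: 0.0472
```

View pics/w4.png

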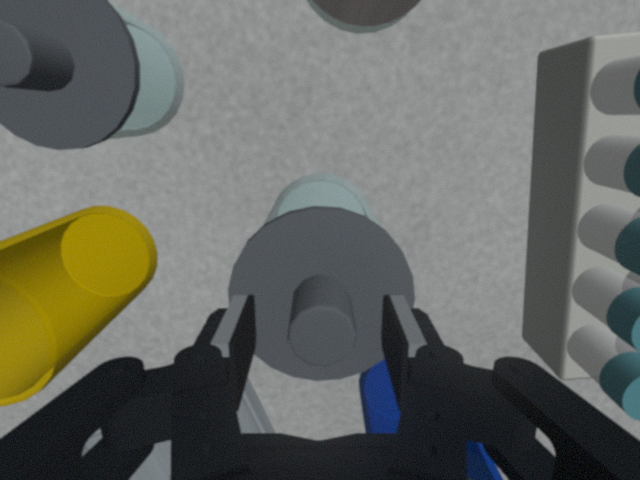

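View pics/s4c.png

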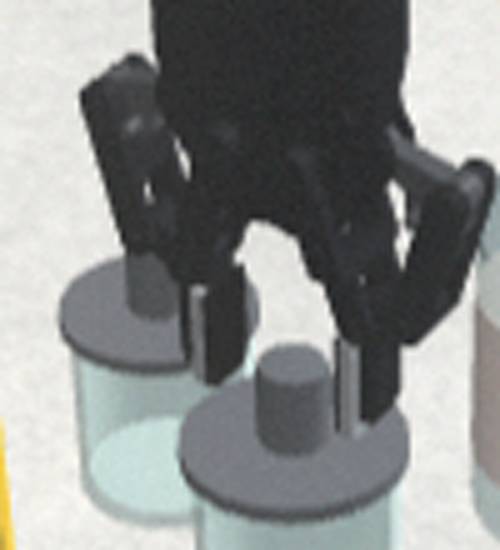

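```bash
python3 -c "
from h import *
for z in (.13,.137,.144,.15):
  print(z,proj('scene',[[.556,-.082,z],[.603,-.082,z]]).round(1).tolist(),proj('wrist',[[.556,-.06,z],[.603,-.06,z]]).round(1).tolist())
"
```

```text
0.13 [[261.5, 253.5], [286.1, 262.5]] [[259.7, 273.7], [379.7, 273.6]]
0.137 [[261.3, 250.0], [286.0, 259.0]] [[257.2, 280.5], [382.3, 280.3]]
0.144 [[261.2, 246.5], [286.0, 255.5]] [[254.4, 287.9], [385.2, 287.7]]
0.15 [[261.0, 243.5], [285.9, 252.4]] [[251.9, 294.7], [387.8, 294.6]]
```

The tips are now at about z 0.145 with the knob between them. 12 mm more leaves clearance over the disc, then I close.

```bash
python3 -m crank '[{"hand":0.45,"dx":0,"dy":5,"dz":0,"yaw":0},{"hand":0.45,"dx":0,"dy":10,"dz":0,"yaw":0},{"hand":0.5,"dx":0,"dy":11,"dz":0,"yaw":0},{"hand":0.6,"dx":0,"dy":11,"dz":0,"yaw":0},{"hand":0.7,"dx":0,"dy":11,"dz":0,"yaw":0},{"hand":0.8,"dx":0,"dy":11,"dz":0,"yaw":0},{"hand":0.85,"dx":0,"dy":11,"dz":0,"yaw":0},{"hand":0.9,"dx":0,"dy":11,"dz":0,"yaw":0},{"hand":0.9,"dx":0,"dy":11,"dz":0,"yaw":0}]' 40; python3 -c "
from h import *
im=bot.grab_frame('scene');cv2.imwrite('pics/s5.png',im[:,:,::-1])
crop('pics/s5.png',220,170,100,110,5,'pics/s5c.png')
a=cv2.imread('pics/s5c.png');cv2.imwrite('pics/s5c.png',cv2.convertScaleAbs(a,alpha=1.8))
"
```

```text
clock: 5.0
position: [0.5799, -0.0711, 0.0951]
tool_rot: [-1.571, -0.0, -0.0]
force: [-0.2, -0.0, 2.0]
grip_width: 0.0231
```

View pics/s5c.png

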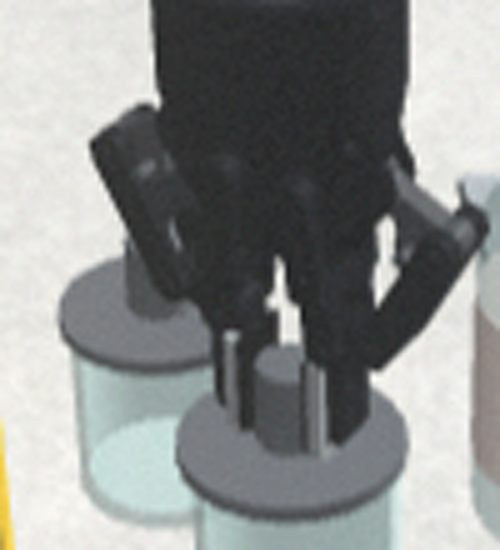

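```bash
python3 -m crank '[{"hand":0.95,"dx":0,"dy":-1,"dz":0,"yaw":0},{"hand":0.95,"dx":0,"dy":-4,"dz":0,"yaw":0},{"hand":0.95,"dx":0,"dy":-9,"dz":0,"yaw":0},{"hand":0.95,"dx":0,"dy":-16,"dz":0,"yaw":0},{"hand":0.95,"dx":0,"dy":-25,"dz":0,"yaw":0},{"hand":0.95,"dx":0,"dy":-35,"dz":0,"yaw":0},{"hand":0.95,"dx":0,"dy":-43,"dz":0,"yaw":0},{"hand":0.95,"dx":0,"dy":-48,"dz":0,"yaw":0},{"hand":0.95,"dx":0,"dy":-50,"dz":0,"yaw":0},{"hand":0.95,"dx":0,"dy":-50,"dz":0,"yaw":0}]' 40; python3 -c "
from h import *
go((.475,-.283,.145))
im=bot.grab_frame('scene');cv2.imwrite('pics/s6.png',im[:,:,::-1])
crop('pics/s6.png',190,130,180,200,3,'pics/s6c.png')
a=cv2.imread('pics/s6c.png');cv2.imwrite('pics/s6c.png',cv2.convertScaleAbs(a,alpha=1.8))
"
```

```text
clock: 5.88
position: [0.58, -0.0712, 0.1456]
tool_rot: [-1.571, -0.001, -0.0]
force: [-0.2, -0.0, -1.3]
grip_width: 0.0226
t 5.88 pos [ 0.58   -0.0712  0.1456] rot [-1.571e+00 -1.000e-03 -0.000e+00] F [-0.2 -0.  -1.3] w 0.0226
dx dy dz [-105.     0.5 -211.8]
```

View pics/s6c.png

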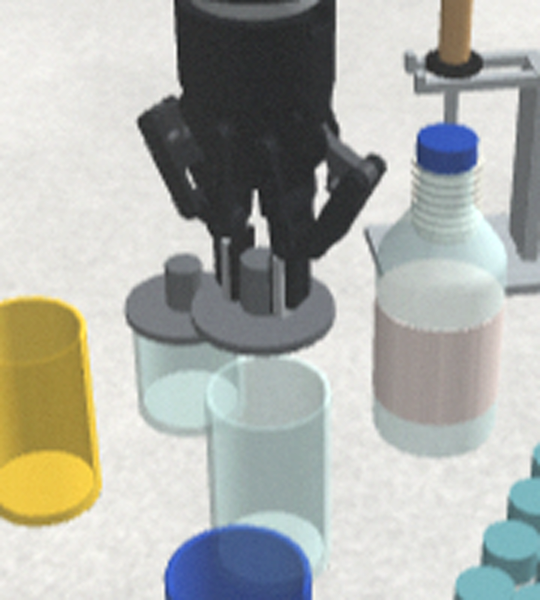

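The lid is off and held level; the beaker hasn't moved. Now over the tray.

```bash
python3 -m crank '[{"hand":0.95,"dx":-3,"dy":0,"dz":-6,"yaw":0},{"hand":0.95,"dx":-10,"dy":0,"dz":-20,"yaw":0},{"hand":0.95,"dx":-21,"dy":0,"dz":-43,"yaw":0},{"hand":0.95,"dx":-34,"dy":0,"dz":-69,"yaw":0},{"hand":0.95,"dx":-47,"dy":0,"dz":-95,"yaw":0},{"hand":0.95,"dx":-60,"dy":0,"dz":-121,"yaw":0},{"hand":0.95,"dx":-73,"dy":0,"dz":-147,"yaw":0},{"hand":0.95,"dx":-85,"dy":0,"dz":-172,"yaw":0},{"hand":0.95,"dx":-95,"dy":0,"dz":-192,"yaw":0},{"hand":0.95,"dx":-102,"dy":0,"dz":-206,"yaw":0},{"hand":0.95,"dx":-105,"dy":0,"dz":-212,"yaw":0},{"hand":0.95,"dx":-105,"dy":0,"dz":-212,"yaw":0}]' 40; python3 -m crank '[{"hand":0.95,"dx":0,"dy":4,"dz":0,"yaw":0},{"hand":0.95,"dx":0,"dy":14,"dz":0,"yaw":0},{"hand":0.95,"dx":0,"dy":30,"dz":0,"yaw":0},{"hand":0.95,"dx":0,"dy":48,"dz":0,"yaw":0},{"hand":0.95,"dx":0,"dy":66,"dz":0,"yaw":0},{"hand":0.95,"dx":0,"dy":84,"dz":0,"yaw":0},{"hand":0.95,"dx":0,"dy":100,"dz":0,"yaw":0},{"hand":0.95,"dx":0,"dy":114,"dz":0,"yaw":0},{"hand":0.95,"dx":0,"dy":124,"dz":0,"yaw":0},{"hand":0.95,"dx":0,"dy":130,"dz":0,"yaw":0},{"hand":0.95,"dx":0,"dy":133,"dz":0,"yaw":0},{"hand":0.95,"dx":0,"dy":133,"dz":0,"yaw":0}]' 40; python3 -c "
from h import *
im=bot.grab_frame('scene');cv2.imwrite('pics/s7.png',im[:,:,::-1])
crop('pics/s7.png',50,190,250,260,2.3,'pics/s7c.png')
"
```

```text
clock: 6.93
position: [0.4737, -0.2845, 0.1446]
tool_rot: [-1.571, 0.001, -0.002]
force: [0.0, 0.3, -1.1]
grip_width: 0.0227
clock: 7.93
position: [0.4749, -0.2826, 0.0116]
tool_rot: [-1.57, 0.0, 0.001]
force: [-0.6, 0.8, -0.8]
grip_width: 0.0227
```

View pics/s7c.png

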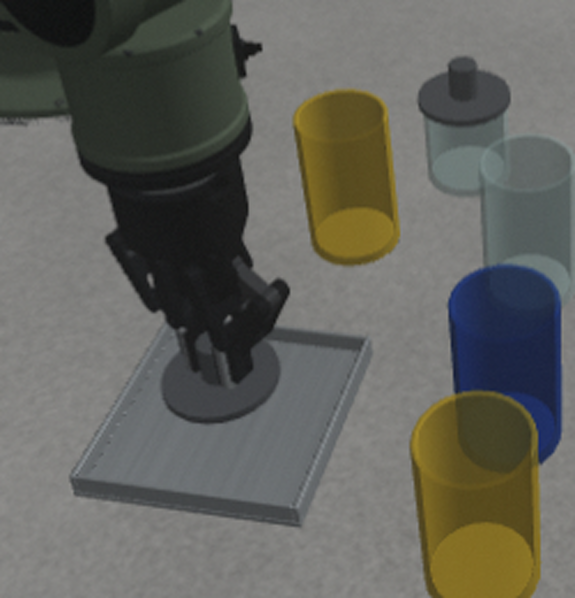

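```bash
python3 -m crank '[{"hand":0.95,"dx":0,"dy":5,"dz":0,"yaw":0},{"hand":0.95,"dx":0,"dy":11,"dz":0,"yaw":0},{"hand":0.95,"dx":0,"dy":16,"dz":0,"yaw":0},{"hand":0.95,"dx":0,"dy":19,"dz":0,"yaw":0},{"hand":0.95,"dx":0,"dy":21,"dz":0,"yaw":0},{"hand":0.95,"dx":0,"dy":22,"dz":0,"yaw":0},{"hand":0.95,"dx":0,"dy":22,"dz":0,"yaw":0}]'; python3 -m crank '[{"hand":0.95,"dx":0,"dy":1,"dz":0,"yaw":0},{"hand":0.95,"dx":0,"dy":2,"dz":0,"yaw":0},{"hand":0.95,"dx":0,"dy":2,"dz":0,"yaw":0}]'
```

```text
clock: 8.57
position: [0.4748, -0.283, -0.0102]
tool_rot: [-1.571, 0.0, 0.0]
force: [-1.0, -0.4, -0.7]
grip_width: 0.0228
clock: 8.82
position: [0.4748, -0.2831, -0.0121]
tool_rot: [-1.571, 0.0, -0.0]
force: [-0.0, 0.3, -0.2]
grip_width: 0.0229
```

```bash
python3 -m crank '[{"hand":0.95,"dx":0,"dy":1,"dz":0,"yaw":0},{"hand":0.95,"dx":0,"dy":1,"dz":0,"yaw":0},{"hand":0.95,"dx":0,"dy":1,"dz":0,"yaw":0}]';  python3 -m crank '[{"hand":0.95,"dx":0,"dy":1,"dz":0,"yaw":0},{"hand":0.95,"dx":0,"dy":1,"dz":0,"yaw":0},{"hand":0.95,"dx":0,"dy":1,"dz":0,"yaw":0}]'
```

```text
clock: 9.07
position: [0.4749, -0.2831, -0.0129]
tool_rot: [-1.571, -0.0, -0.0]
force: [0.1, 0.2, 2.4]
grip_width: 0.0229
clock: 9.32
position: [0.4749, -0.2832, -0.013]
tool_rot: [-1.571, -0.0, -0.0]
force: [-6.3, 4.2, 24.5]
grip_width: 0.0227
```

```bash
python3 -m crank '[{"hand":0.95,"dx":0,"dy":-1,"dz":0,"yaw":0},{"hand":0.95,"dx":0,"dy":-1,"dz":0,"yaw":0},{"hand":0.7,"dx":0,"dy":-1,"dz":0,"yaw":0},{"hand":0.5,"dx":0,"dy":-1,"dz":0,"yaw":0},{"hand":0.4,"dx":0,"dy":-1,"dz":0,"yaw":0},{"hand":0.4,"dx":0,"dy":-1,"dz":0,"yaw":0}]'; python3 -m crank '[{"hand":0.4,"dx":0,"dy":-6,"dz":0,"yaw":0},{"hand":0.4,"dx":0,"dy":-18,"dz":0,"yaw":0},{"hand":0.4,"dx":0,"dy":-36,"dz":0,"yaw":0},{"hand":0.4,"dx":0,"dy":-60,"dz":0,"yaw":0},{"hand":0.4,"dx":0,"dy":-86,"dz":0,"yaw":0},{"hand":0.4,"dx":0,"dy":-112,"dz":0,"yaw":0},{"hand":0.4,"dx":0,"dy":-138,"dz":0,"yaw":0},{"hand":0.4,"dx":0,"dy":-164,"dz":0,"yaw":0},{"hand":0.4,"dx":0,"dy":-190,"dz":0,"yaw":0},{"hand":0.4,"dx":0,"dy":-210,"dz":0,"yaw":0},{"hand":0.4,"dx":0,"dy":-222,"dz":0,"yaw":0},{"hand":0.4,"dx":0,"dy":-226,"dz":0,"yaw":0}]'; python3 -c "
from h import *
go((.523,.2605,.245))
im=bot.grab_frame('wrist');cv2.imwrite('pics/w8.png',im[:,:,::-1])
im=bot.grab_frame('scene');cv2.imwrite('pics/s8.png',im[:,:,::-1])
"
```

```text
clock: 9.82
position: [0.4748, -0.283, -0.0131]
tool_rot: [-1.571, 0.0, -0.0]
force: [-0.4, 0.1, 0.5]
grip_width: 0.0515
clock: 10.82
position: [0.4755, -0.2833, 0.2161]
tool_rot: [-1.573, -0.003, 0.0]
force: [-0.6, 0.2, -0.6]
grip_width: 0.0511
t 10.82 pos [ 0.4755 -0.2833  0.2161] rot [-1.573 -0.003  0.   ] F [-0.6  0.2 -0.6] w 0.0511
dx dy dz [ 47.6 -29.8 543.7]
```

View pics/w8.png

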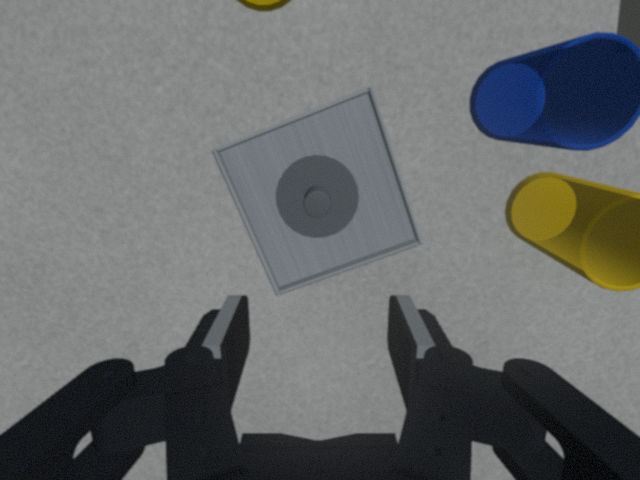

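View pics/s8.png

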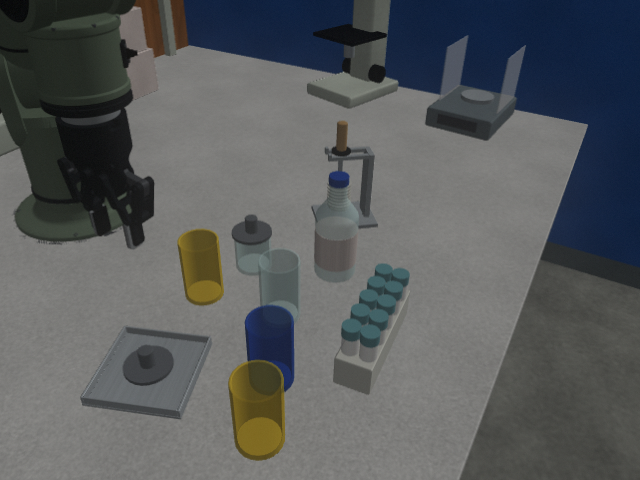

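The lid lies flat and knob up near the tray centre: (317,197) in the wrist view, (148,360) in the scene view. Next, to the brush.

```bash
python3 -m crank '[{"hand":0.4,"dx":1,"dy":-5,"dz":12,"yaw":0},{"hand":0.4,"dx":4,"dy":-10,"dz":36,"yaw":0},{"hand":0.4,"dx":7,"dy":-15,"dz":66,"yaw":0},{"hand":0.4,"dx":10,"dy":-19,"dz":98,"yaw":0},{"hand":0.4,"dx":13,"dy":-19,"dz":130,"yaw":0},{"hand":0.4,"dx":15,"dy":-19,"dz":162,"yaw":0},{"hand":0.4,"dx":18,"dy":-19,"dz":194,"yaw":0},{"hand":0.4,"dx":20,"dy":-19,"dz":226,"yaw":0},{"hand":0.4,"dx":23,"dy":-19,"dz":258,"yaw":0},{"hand":0.4,"dx":26,"dy":-19,"dz":290,"yaw":0},{"hand":0.4,"dx":29,"dy":-19,"dz":322,"yaw":0},{"hand":0.4,"dx":31,"dy":-19,"dz":350,"yaw":0}]'; python3 -m crank '[{"hand":0.4,"dx":2,"dy":0,"dz":28,"yaw":0},{"hand":0.4,"dx":5,"dy":0,"dz":56,"yaw":0},{"hand":0.4,"dx":8,"dy":0,"dz":82,"yaw":0},{"hand":0.4,"dx":10,"dy":0,"dz":102,"yaw":0},{"hand":0.4,"dx":12,"dy":0,"dz":116,"yaw":0},{"hand":0.4,"dx":13,"dy":0,"dz":124,"yaw":0},{"hand":0.4,"dx":13,"dy":0,"dz":126,"yaw":0},{"hand":0.4,"dx":13,"dy":0,"dz":126,"yaw":0}]'; python3 -c "
from h import *
go((.523,.2605,.145))
im=bot.grab_frame('wrist');cv2.imwrite('pics/w9.png',im[:,:,::-1])
print(proj('wrist',[[.5235,.2605,.228],[.5235,.2605,.168]]))
"
```

```text
clock: 11.92
position: [0.5048, 0.0697, 0.2315]
tool_rot: [-1.57, 0.001, 0.001]
force: [0.2, -0.2, 0.5]
grip_width: 0.0512
clock: 12.58
position: [0.5183, 0.193, 0.2316]
tool_rot: [-1.571, 0.001, 0.001]
force: [-0.1, -0.7, -0.3]
grip_width: 0.0511
t 12.58 pos [0.5183 0.193  0.2316] rot [-1.571e+00  1.000e-03  1.000e-03] F [-0.1 -0.7 -0.3] w 0.0511
dx dy dz [ 4.8 86.6 67.5]
[[332.20663033 121.18247169]
 [328.84095449 119.85984881]]
```

View pics/w9.png

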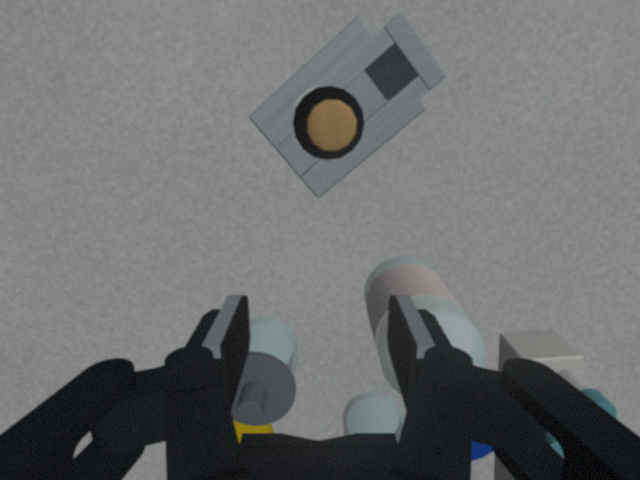

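```bash
python3 -c "
from h import *
a,b,c,d=[onz('wrist',p,.01) for p in [(250,118),(318,197),(425,107),(360,18)]]
print(a,b,c,d)
f=lambda u:np.degrees(np.arctan2(u[1],u[0]))
print(np.linalg.norm(a-b),np.linalg.norm(b-c),f(c-b),f(d-a),f(b-a)+90, (a+b)/2)
e,g=[onz('wrist',p,.162) for p in [(400,13),(445,75)]];print(e,g,np.linalg.norm(e-g),f(e-g)-90)
crop('pics/w9.png',230,0,230,210,3.4,'pics/w9c.png')
go((.5235,.259,.145))
"
```

```text
[0.4547449  0.26087473 0.01      ] [0.51707632 0.1872555  0.01      ] [0.61482025 0.2701841  0.01      ] [0.55361504 0.34345749 0.01      ]
0.09646241655476837 0.1281835812971379 40.312175887436894 39.87082133939468 40.253688496202855 [0.48591061 0.22406512 0.01      ]
[0.56115907 0.31494586 0.162     ] [0.58765978 0.28412387 0.162     ] 0.040648281469507226 40.688912146671385
t 12.63 pos [0.5185 0.1923 0.2317] rot [-1.571e+00  1.000e-03 -0.000e+00] F [-0.3 -0.4  0.1] w 0.0513
dx dy dz [ 5.  86.6 66.8]
```

View pics/w9c.png

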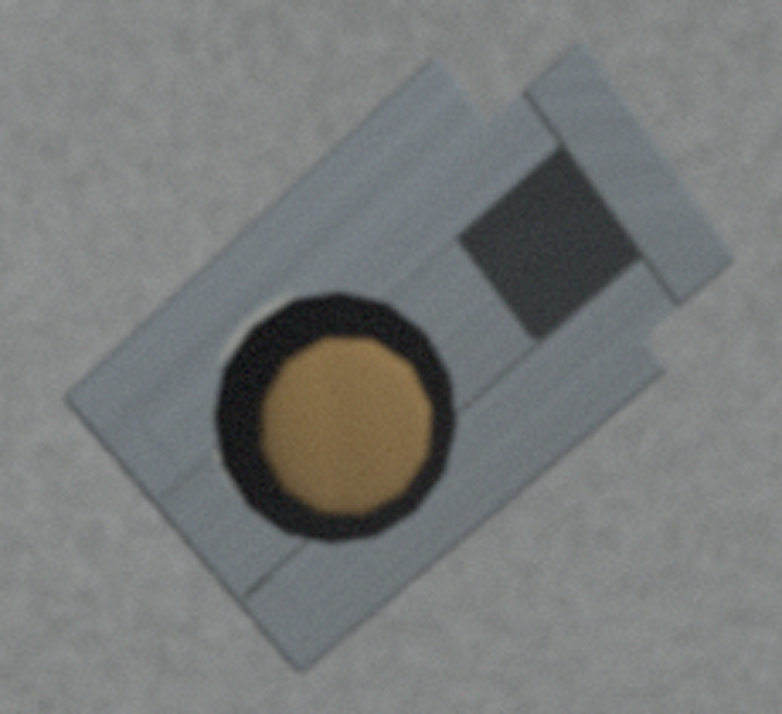

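Stand yaw is about 40°; three edges agree within 0.5°. The handle top is at (332,125) and the collar at (329,123), so the brush axis is near (0.5235, 0.259). I'll move over it and descend.

```bash
python3 -m crank '[{"hand":0.4,"dx":1,"dy":0,"dz":12,"yaw":0},{"hand":0.4,"dx":3,"dy":0,"dz":32,"yaw":0},{"hand":0.4,"dx":4,"dy":0,"dz":52,"yaw":0},{"hand":0.4,"dx":5,"dy":0,"dz":63,"yaw":0},{"hand":0.4,"dx":5,"dy":0,"dz":67,"yaw":0},{"hand":0.4,"dx":5,"dy":4,"dz":67,"yaw":0},{"hand":0.4,"dx":5,"dy":20,"dz":67,"yaw":0},{"hand":0.4,"dx":5,"dy":36,"dz":67,"yaw":0},{"hand":0.4,"dx":5,"dy":46,"dz":67,"yaw":0},{"hand":0.4,"dx":5,"dy":50,"dz":67,"yaw":0},{"hand":0.4,"dx":5,"dy":50,"dz":67,"yaw":0}]'; python3 -c "
from h import *
go((.5235,.259,.145))
im=bot.grab_frame('wrist');cv2.imwrite('pics/w10.png',im[:,:,::-1])
im=bot.grab_frame('scene');cv2.imwrite('pics/s10.png',im[:,:,::-1])
crop('pics/s10.png',280,60,130,130,4,'pics/s10c.png')
a=cv2.imread('pics/s10c.png');cv2.imwrite('pics/s10c.png',cv2.convertScaleAbs(a,alpha=1.8))
"
```

```text
clock: 13.55
position: [0.5237, 0.259, 0.1812]
tool_rot: [-1.572, 0.001, -0.001]
force: [0.6, 0.0, 0.6]
grip_width: 0.0512
t 13.55 pos [0.5237 0.259  0.1812] rot [-1.572e+00  1.000e-03 -1.000e-03] F [0.6 0.  0.6] w 0.0512
dx dy dz [-0.1 36.2  0. ]
```

View pics/w10.png

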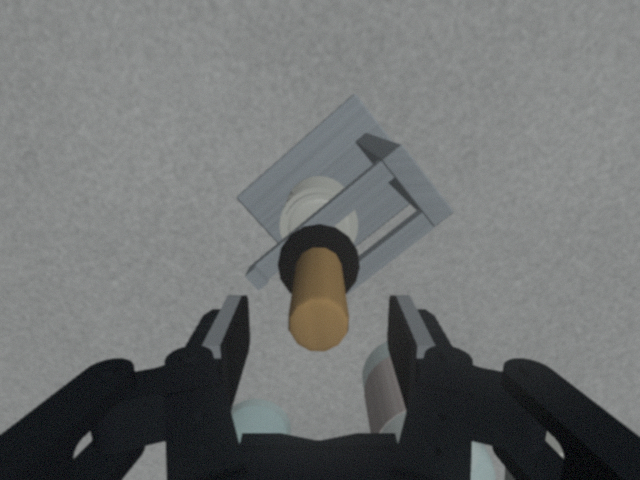

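View pics/s10c.png

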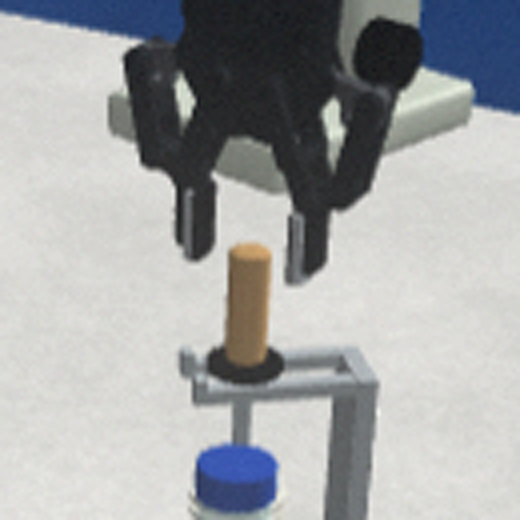

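The handle is centred between the fingers. Lowering 38 mm, then gripping at 70 N.

```bash
python3 -m crank '[{"hand":0.4,"dx":0,"dy":8,"dz":0,"yaw":0},{"hand":0.4,"dx":0,"dy":20,"dz":0,"yaw":0},{"hand":0.4,"dx":0,"dy":31,"dz":0,"yaw":0},{"hand":0.4,"dx":0,"dy":37,"dz":0,"yaw":0},{"hand":0.45,"dx":0,"dy":38,"dz":0,"yaw":0},{"hand":0.55,"dx":0,"dy":38,"dz":0,"yaw":0},{"hand":0.65,"dx":0,"dy":38,"dz":0,"yaw":0},{"hand":0.75,"dx":0,"dy":38,"dz":0,"yaw":0},{"hand":0.85,"dx":0,"dy":38,"dz":0,"yaw":0},{"hand":0.95,"dx":0,"dy":38,"dz":0,"yaw":0},{"hand":0.95,"dx":0,"dy":38,"dz":0,"yaw":0},{"hand":0.95,"dx":0,"dy":38,"dz":0,"yaw":0}]' 70; python3 -c "
from h import *
go((.5235,.259,.145))
im=bot.grab_frame('scene');cv2.imwrite('pics/s11.png',im[:,:,::-1])
crop('pics/s11.png',280,60,130,130,4,'pics/s11c.png')
a=cv2.imread('pics/s11c.png');cv2.imwrite('pics/s11c.png',cv2.convertScaleAbs(a,alpha=1.8))
"
```

```text
clock: 14.65
position: [0.5241, 0.2601, 0.1445]
tool_rot: [-1.57, -0.001, -0.0]
force: [-0.9, 0.2, 6.1]
grip_width: 0.0205
t 14.65 pos [0.5241 0.2601 0.1445] rot [-1.57e+00 -1.00e-03 -0.00e+00] F [-0.9  0.2  6.1] w 0.0205
dx dy dz [-0.6 -0.5 -1.1]
```

View pics/s11c.png

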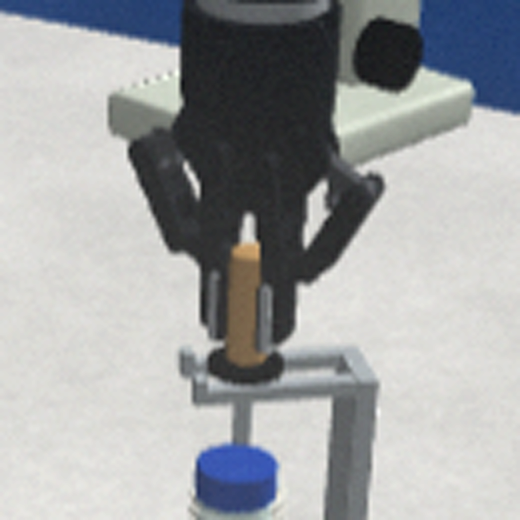

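```bash
python3 -m crank '[{"hand":0.97,"dx":0,"dy":-3,"dz":0,"yaw":0},{"hand":0.97,"dx":0,"dy":-8,"dz":0,"yaw":0},{"hand":0.97,"dx":0,"dy":-12,"dz":0,"yaw":0},{"hand":0.97,"dx":0,"dy":-12,"dz":0,"yaw":0},{"hand":0.97,"dx":0,"dy":-12,"dz":0,"yaw":0}]'; python3 -c "
from h import *
im=bot.grab_frame('scene');cv2.imwrite('pics/s12.png',im[:,:,::-1])
crop('pics/s12.png',280,60,130,130,4,'pics/s12c.png')
a=cv2.imread('pics/s12c.png');cv2.imwrite('pics/s12c.png',cv2.convertScaleAbs(a,alpha=1.8))
"
```

```text
clock: 15.12
position: [0.524, 0.2599, 0.1563]
tool_rot: [-1.571, -0.0, -0.0]
force: [-0.2, -0.8, -1.0]
grip_width: 0.0205
```

View pics/s12c.png

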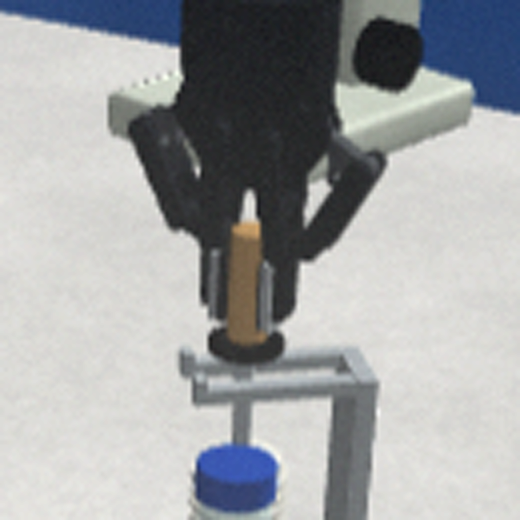

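The collar has lifted clear of the prongs and the grip is firm. I'm sliding out along the fork's −x.

```bash
python3 -m crank '[{"hand":0.97,"dx":-3,"dy":0,"dz":-2.5,"yaw":0},{"hand":0.97,"dx":-9,"dy":0,"dz":-7.6,"yaw":0},{"hand":0.97,"dx":-18,"dy":0,"dz":-15.3,"yaw":0},{"hand":0.97,"dx":-28,"dy":0,"dz":-23.7,"yaw":0},{"hand":0.97,"dx":-38,"dy":0,"dz":-32.2,"yaw":0},{"hand":0.97,"dx":-48,"dy":0,"dz":-40.7,"yaw":0},{"hand":0.97,"dx":-57,"dy":0,"dz":-48.3,"yaw":0},{"hand":0.97,"dx":-62,"dy":0,"dz":-52.6,"yaw":0},{"hand":0.97,"dx":-64,"dy":0,"dz":-54,"yaw":0},{"hand":0.97,"dx":-64,"dy":0,"dz":-54,"yaw":0}]'; python3 -c "
from h import *
go((.58,-.071,.34))
im=bot.grab_frame('scene');cv2.imwrite('pics/s13.png',im[:,:,::-1])
"
```

```text
clock: 16.0
position: [0.4597, 0.2056, 0.1561]
tool_rot: [-1.571, -0.0, -0.0]
force: [0.6, -0.4, -1.3]
grip_width: 0.0205
t 16.0 pos [0.4597 0.2056 0.1561] rot [-1.571 -0.    -0.   ] F [ 0.6 -0.4 -1.3] w 0.0205
dx dy dz [ 120.4 -183.8 -276.6]
```

View pics/s13.png

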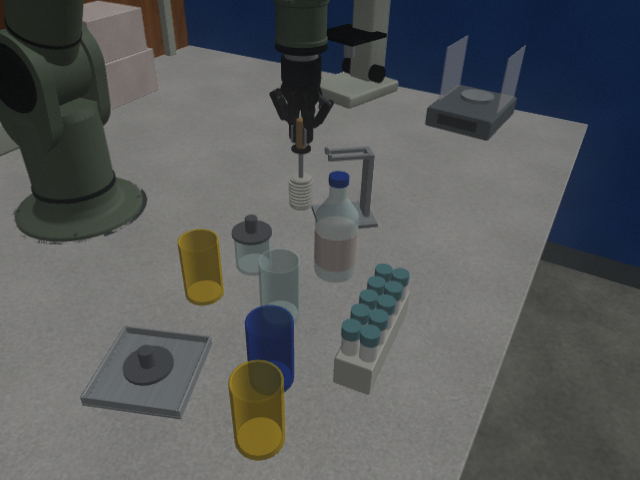

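The brush hangs straight in the grip. I'm raising it, then measuring the open beaker's rim for centring.

```bash
python3 -m crank '[{"hand":0.97,"dx":0,"dy":-5,"dz":0,"yaw":0},{"hand":0.97,"dx":0,"dy":-16,"dz":0,"yaw":0},{"hand":0.97,"dx":0,"dy":-34,"dz":0,"yaw":0},{"hand":0.97,"dx":0,"dy":-54,"dz":0,"yaw":0},{"hand":0.97,"dx":0,"dy":-75,"dz":0,"yaw":0},{"hand":0.97,"dx":0,"dy":-96,"dz":0,"yaw":0},{"hand":0.97,"dx":0,"dy":-114,"dz":0,"yaw":0},{"hand":0.97,"dx":0,"dy":-125,"dz":0,"yaw":0},{"hand":0.97,"dx":0,"dy":-130,"dz":0,"yaw":0},{"hand":0.97,"dx":0,"dy":-130,"dz":0,"yaw":0}]'; python3 -c "
from h import *
go((.58,-.071,.286))
im=bot.grab_frame('scene');cv2.imwrite('pics/s14.png',im[:,:,::-1])
im=bot.grab_frame('top');cv2.imwrite('pics/t14.png',im[:,:,::-1])
crop('pics/s14.png',245,240,70,100,5,'pics/a.png');crop('pics/t14.png',320,215,80,80,5,'pics/b.png')
a=cv2.imread('pics/a.png');b=cv2.imread('pics/b.png');b=cv2.copyMakeBorder(b,0,100,0,0,cv2.BORDER_CONSTANT)
cv2.imwrite('pics/m14.png',cv2.convertScaleAbs(np.hstack([a,b]),alpha=1.8))
"
```

```text
clock: 16.88
position: [0.4602, 0.2062, 0.2869]
tool_rot: [-1.57, -0.001, -0.0]
force: [0.3, 1.4, -1.4]
grip_width: 0.0204
t 16.88 pos [0.4602 0.2062 0.2869] rot [-1.57e+00 -1.00e-03 -0.00e+00] F [ 0.3  1.4 -1.4] w 0.0204
dx dy dz [ 119.8    0.9 -277.2]
```

View pics/m14.png

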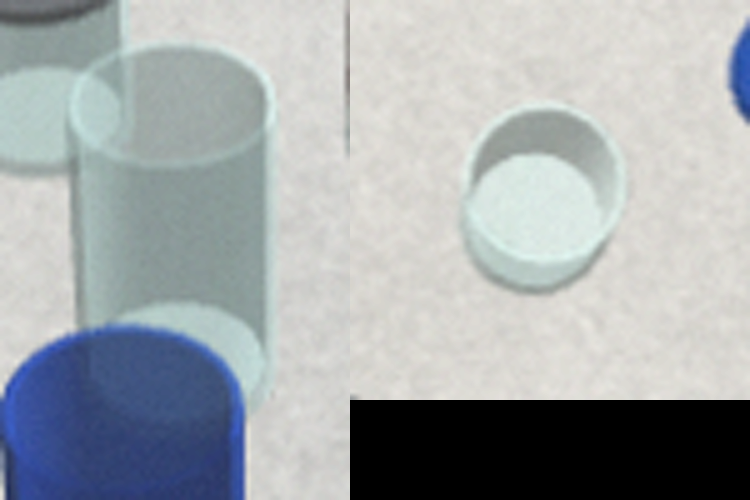

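```bash
python3 -c "
from h import *
a=(358.8,251.3);b=(278.8,260.7)
print(onz('top',a,.12),onz('scene',b,.12),tri([ray('top',a),ray('scene',b)]))
fl=(320+(536-350)/5-.4,215+206/5-.4);print('floor',onz('top',fl,.005), onz('scene',(245+175/5-.4,240+362/5-.4),.005))
"
```

```text
[ 0.58024238 -0.06960002  0.12      ] [ 0.5833655  -0.07296618  0.12      ] (array([ 0.58090531, -0.06963286,  0.11681011]), [np.float64(0.00023560215010082206), np.float64(0.00023560215010076158)])
floor [ 0.58698353 -0.070845    0.005     ] [ 0.58156885 -0.07143609  0.005     ]
```

```bash
python3 -m crank '[{"hand":0.97,"dx":3,"dy":0,"dz":-7,"yaw":0},{"hand":0.97,"dx":10,"dy":0,"dz":-23,"yaw":0},{"hand":0.97,"dx":22,"dy":0,"dz":-50,"yaw":0},{"hand":0.97,"dx":36,"dy":0,"dz":-82,"yaw":0},{"hand":0.97,"dx":50,"dy":0,"dz":-115,"yaw":0},{"hand":0.97,"dx":65,"dy":0,"dz":-148,"yaw":0},{"hand":0.97,"dx":79,"dy":0,"dz":-181,"yaw":0},{"hand":0.97,"dx":93,"dy":0,"dz":-213,"yaw":0},{"hand":0.97,"dx":106,"dy":0,"dz":-242,"yaw":0},{"hand":0.97,"dx":115,"dy":0,"dz":-263,"yaw":0},{"hand":0.97,"dx":121,"dy":0,"dz":-276,"yaw":0},{"hand":0.97,"dx":121,"dy":0,"dz":-276,"yaw":0}]';python3 -m crank '[{"hand":0.97,"dx":0,"dy":3,"dz":0,"yaw":0},{"hand":0.97,"dx":0,"dy":10,"dz":0,"yaw":0},{"hand":0.97,"dx":0,"dy":18,"dz":0,"yaw":0},{"hand":0.97,"dx":0,"dy":24,"dz":0,"yaw":0},{"hand":0.97,"dx":0,"dy":26,"dz":0,"yaw":0},{"hand":0.97,"dx":0,"dy":26,"dz":0,"yaw":0}]'; python3 -c "
from h import *
go((.581,-.070,.286))
im=bot.grab_frame('scene');cv2.imwrite('pics/s15.png',im[:,:,::-1])
im=bot.grab_frame('wrist');cv2.imwrite('pics/w15.png',im[:,:,::-1])
crop('pics/s15.png',210,80,150,220,2.7,'pics/s15c.png')
a=cv2.imread('pics/s15c.png');cv2.imwrite('pics/s15c.png',cv2.convertScaleAbs(a,alpha=1.8))
"
```

```text
clock: 17.98
position: [0.5811, -0.0734, 0.2847]
tool_rot: [-1.571, 0.002, -0.004]
force: [0.6, 1.0, -0.3]
grip_width: 0.0205
clock: 18.48
position: [0.5804, -0.0697, 0.2593]
tool_rot: [-1.571, 0.001, 0.001]
force: [0.1, -0.0, -0.9]
grip_width: 0.0203
t 18.48 pos [ 0.5804 -0.0697  0.2593] rot [-1.571e+00  1.000e-03  1.000e-03] F [ 0.1 -0.  -0.9] w 0.0203
dx dy dz [  0.5 -26.7  -0.3]
```

View pics/s15c.png

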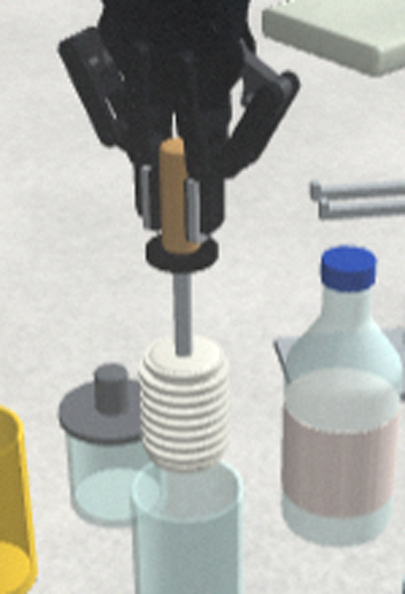

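View pics/w15.png

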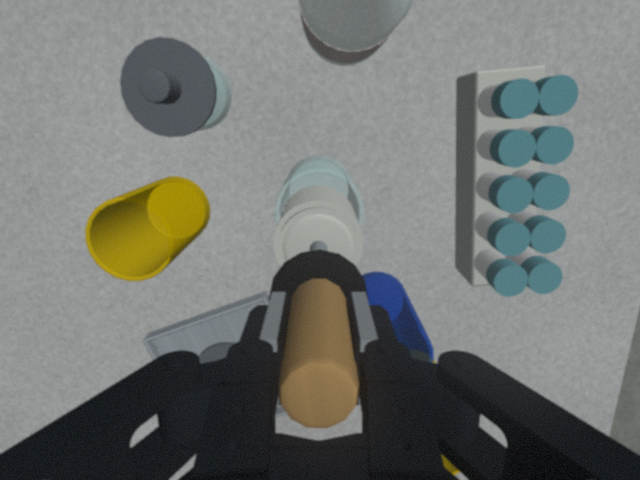

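```bash
python3 -c "
from h import *
q=proj('scene',[[.5804,-.0697,z] for z in (.145,.2148,.28,.3425)]);print((q-[210,80])*2.7)
q=proj('wrist',[[.5804,-.0697,z] for z in (.145,.2148,.28,.3425)]);print(q)
print(proj('wrist',[[.581,-.0705,.12]]))
"
```

```text
[[183.73255699 450.18914609]
 [181.41913035 350.99900338]
 [179.06683558 249.46087173]
 [176.61638713 142.93814875]]
[[318.97611409 217.63595269]
 [319.15222859 246.84809568]
 [319.4420801  294.91817412]
 [320.02952637 392.31338927]]
[[319.7030072  211.11933226]]
```

The brush is vertical and centred over the mouth: predicted axis pixels match within 1–3 px in both views. Inserting now.

```bash
python3 -m crank '[{"hand":0.97,"dx":0,"dy":4,"dz":0,"yaw":0},{"hand":0.97,"dx":0,"dy":12,"dz":0,"yaw":0},{"hand":0.97,"dx":0,"dy":24,"dz":0,"yaw":0},{"hand":0.97,"dx":0,"dy":38,"dz":0,"yaw":0},{"hand":0.97,"dx":0,"dy":53,"dz":0,"yaw":0},{"hand":0.97,"dx":0,"dy":68,"dz":0,"yaw":0},{"hand":0.97,"dx":0,"dy":83,"dz":0,"yaw":0},{"hand":0.97,"dx":0,"dy":98,"dz":0,"yaw":0},{"hand":0.97,"dx":0,"dy":111,"dz":0,"yaw":0},{"hand":0.97,"dx":0,"dy":120,"dz":0,"yaw":0},{"hand":0.97,"dx":0,"dy":126,"dz":0,"yaw":0},{"hand":0.97,"dx":0,"dy":130,"dz":0,"yaw":0}]';python3 -m crank '[{"hand":0.97,"dx":0,"dy":3,"dz":0,"yaw":0},{"hand":0.97,"dx":0,"dy":5,"dz":0,"yaw":0},{"hand":0.97,"dx":0,"dy":5,"dz":0,"yaw":0}]';  python3 -c "
from h import *
im=bot.grab_frame('scene');cv2.imwrite('pics/s16.png',im[:,:,::-1])
crop('pics/s16.png',210,140,150,200,3,'pics/s16c.png')
a=cv2.imread('pics/s16c.png');cv2.imwrite('pics/s16c.png',cv2.convertScaleAbs(a,alpha=1.8))
"
```

```text
clock: 19.58
position: [0.5805, -0.07, 0.1291]
tool_rot: [-1.571, 0.001, 0.0]
force: [-0.7, -0.3, 0.0]
grip_width: 0.0205
clock: 19.83
position: [0.5809, -0.0701, 0.125]
tool_rot: [-1.571, -0.0, -0.0]
force: [0.5, -0.3, -0.4]
grip_width: 0.0205
```

View pics/s16c.png

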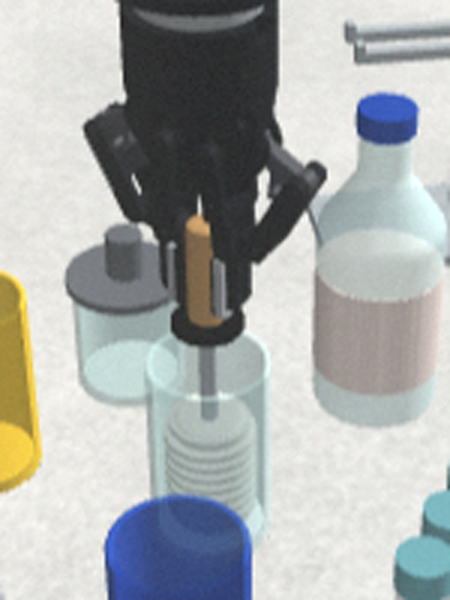

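Inside the beaker without contact. I'm lowering in small steps to feel the floor.

```bash
python3 -m crank '[{"hand":0.97,"dx":0,"dy":1.5,"dz":0,"yaw":0},{"hand":0.97,"dx":0,"dy":3,"dz":0,"yaw":0},{"hand":0.97,"dx":0,"dy":4,"dz":0,"yaw":0},{"hand":0.97,"dx":0,"dy":4,"dz":0,"yaw":0}]';python3 -m crank '[{"hand":0.97,"dx":0,"dy":1,"dz":0,"yaw":0},{"hand":0.97,"dx":0,"dy":1,"dz":0,"yaw":0}]';python3 -m crank '[{"hand":0.97,"dx":0,"dy":0.5,"dz":0,"yaw":0},{"hand":0.97,"dx":0,"dy":0.5,"dz":0,"yaw":0}]'
```

```text
clock: 20.22
position: [0.5808, -0.0701, 0.1209]
tool_rot: [-1.571, 0.0, -0.0]
force: [0.5, 0.0, -0.4]
grip_width: 0.0205
clock: 20.38
position: [0.5808, -0.0701, 0.1199]
tool_rot: [-1.571, 0.0, 0.0]
force: [-0.8, -0.6, -0.6]
grip_width: 0.0204
clock: 20.55
position: [0.5809, -0.0701, 0.1196]
tool_rot: [-1.571, -0.0, -0.0]
force: [0.4, 0.8, 0.6]
grip_width: 0.0205
```

```bash
python3 -m crank '[{"hand":0.97,"dx":0,"dy":0.5,"dz":0,"yaw":0},{"hand":0.97,"dx":0,"dy":0.5,"dz":0,"yaw":0},{"hand":0.97,"dx":0,"dy":0.5,"dz":0,"yaw":0}]'
```

```text
clock: 20.8
position: [0.5811, -0.0701, 0.1196]
tool_rot: [-1.571, -0.001, -0.0]
force: [-1.8, 0.3, 8.2]
grip_width: 0.0206
```

Floor felt at TCP 0.1196 with 8 N, exactly the expected height (0.005 + 0.1145). Stroke 1 up:

```bash
python3 -m crank '[{"hand":0.97,"dx":0,"dy":-3,"dz":0,"yaw":0},{"hand":0.97,"dx":0,"dy":-10,"dz":0,"yaw":0},{"hand":0.97,"dx":0,"dy":-20,"dz":0,"yaw":0},{"hand":0.97,"dx":0,"dy":-31,"dz":0,"yaw":0},{"hand":0.97,"dx":0,"dy":-41,"dz":0,"yaw":0},{"hand":0.97,"dx":0,"dy":-47,"dz":0,"yaw":0},{"hand":0.97,"dx":0,"dy":-50,"dz":0,"yaw":0},{"hand":0.97,"dx":0,"dy":-50,"dz":0,"yaw":0},{"hand":0.97,"dx":0,"dy":-50,"dz":0,"yaw":0}]'; python3 -c "
from h import *
im=bot.grab_frame('scene');cv2.imwrite('pics/s17.png',im[:,:,::-1])
crop('pics/s17.png',210,140,150,200,3,'pics/s17c.png')
a=cv2.imread('pics/s17c.png');cv2.imwrite('pics/s17c.png',cv2.convertScaleAbs(a,alpha=1.8))
"
```

```text
clock: 21.55
position: [0.5807, -0.0702, 0.1689]
tool_rot: [-1.571, 0.0, -0.0]
force: [-0.2, 0.7, -0.6]
grip_width: 0.0204
```

View pics/s17c.png

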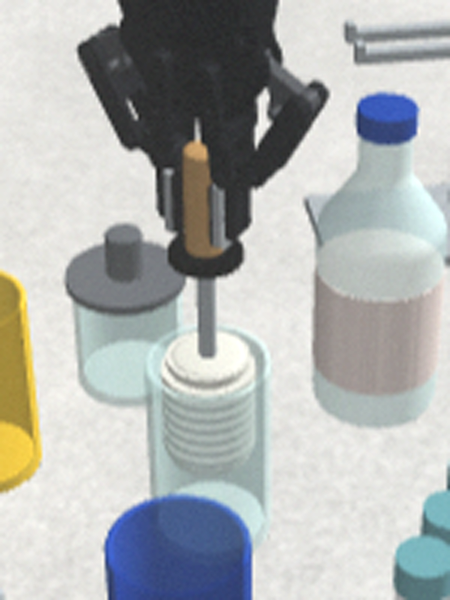

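Bristle tops are level with the rim, 4 mm above by calculation. Strokes 2 and 3:

```bash
python3 -m crank '[{"hand":0.97,"dx":0,"dy":3,"dz":0,"yaw":0},{"hand":0.97,"dx":0,"dy":10,"dz":0,"yaw":0},{"hand":0.97,"dx":0,"dy":20,"dz":0,"yaw":0},{"hand":0.97,"dx":0,"dy":31,"dz":0,"yaw":0},{"hand":0.97,"dx":0,"dy":40,"dz":0,"yaw":0},{"hand":0.97,"dx":0,"dy":46,"dz":0,"yaw":0},{"hand":0.97,"dx":0,"dy":48,"dz":0,"yaw":0},{"hand":0.97,"dx":0,"dy":49,"dz":0,"yaw":0},{"hand":0.97,"dx":0,"dy":50,"dz":0,"yaw":0},{"hand":0.97,"dx":0,"dy":50,"dz":0,"yaw":0},{"hand":0.97,"dx":0,"dy":50,"dz":0,"yaw":0}]'; python3 -m crank '[{"hand":0.97,"dx":0,"dy":-3,"dz":0,"yaw":0},{"hand":0.97,"dx":0,"dy":-10,"dz":0,"yaw":0},{"hand":0.97,"dx":0,"dy":-20,"dz":0,"yaw":0},{"hand":0.97,"dx":0,"dy":-31,"dz":0,"yaw":0},{"hand":0.97,"dx":0,"dy":-41,"dz":0,"yaw":0},{"hand":0.97,"dx":0,"dy":-47,"dz":0,"yaw":0},{"hand":0.97,"dx":0,"dy":-50,"dz":0,"yaw":0},{"hand":0.97,"dx":0,"dy":-50,"dz":0,"yaw":0},{"hand":0.97,"dx":0,"dy":-50,"dz":0,"yaw":0}]'
```

```text
clock: 22.52
position: [0.581, -0.07, 0.1196]
tool_rot: [-1.571, -0.0, 0.0]
force: [-3.0, -0.6, 7.6]
grip_width: 0.0203
clock: 23.27
position: [0.5807, -0.0702, 0.1689]
tool_rot: [-1.571, 0.0, -0.0]
force: [0.6, 0.4, -0.9]
grip_width: 0.0201
```

```bash
python3 -m crank '[{"hand":0.97,"dx":0,"dy":3,"dz":0,"yaw":0},{"hand":0.97,"dx":0,"dy":10,"dz":0,"yaw":0},{"hand":0.97,"dx":0,"dy":20,"dz":0,"yaw":0},{"hand":0.97,"dx":0,"dy":31,"dz":0,"yaw":0},{"hand":0.97,"dx":0,"dy":40,"dz":0,"yaw":0},{"hand":0.97,"dx":0,"dy":46,"dz":0,"yaw":0},{"hand":0.97,"dx":0,"dy":48,"dz":0,"yaw":0},{"hand":0.97,"dx":0,"dy":49,"dz":0,"yaw":0},{"hand":0.97,"dx":0,"dy":50,"dz":0,"yaw":0},{"hand":0.97,"dx":0,"dy":50,"dz":0,"yaw":0},{"hand":0.97,"dx":0,"dy":50,"dz":0,"yaw":0}]'; python3 -m crank '[{"hand":0.97,"dx":0,"dy":-3,"dz":0,"yaw":0},{"hand":0.97,"dx":0,"dy":-10,"dz":0,"yaw":0},{"hand":0.97,"dx":0,"dy":-20,"dz":0,"yaw":0},{"hand":0.97,"dx":0,"dy":-31,"dz":0,"yaw":0},{"hand":0.97,"dx":0,"dy":-41,"dz":0,"yaw":0},{"hand":0.97,"dx":0,"dy":-47,"dz":0,"yaw":0},{"hand":0.97,"dx":0,"dy":-50,"dz":0,"yaw":0},{"hand":0.97,"dx":0,"dy":-50,"dz":0,"yaw":0},{"hand":0.97,"dx":0,"dy":-50,"dz":0,"yaw":0}]'; python3 -c "
from h import *
im=bot.grab_frame('scene');cv2.imwrite('pics/s18.png',im[:,:,::-1])
crop('pics/s18.png',210,140,150,200,3,'pics/s18c.png')
a=cv2.imread('pics/s18c.png');cv2.imwrite('pics/s18c.png',cv2.convertScaleAbs(a,alpha=1.8))
"
```

```text
clock: 24.18
position: [0.581, -0.0701, 0.1196]
tool_rot: [-1.571, -0.0, -0.0]
force: [-3.3, 0.9, 8.7]
grip_width: 0.0209
clock: 24.93
position: [0.5807, -0.0702, 0.1689]
tool_rot: [-1.571, 0.0, -0.0]
force: [0.1, -0.6, -0.8]
grip_width: 0.0206
```

View pics/s18c.png

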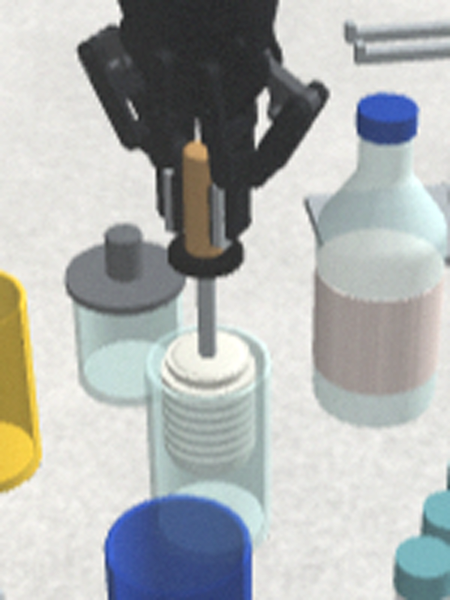

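Three strokes are done, with floor contact each time (8.2, 7.6 and 8.7 N) and no slip. I'm withdrawing and going back to the point in front of the fork.

```bash
python3 -m crank '[{"hand":0.97,"dx":0,"dy":-4,"dz":0,"yaw":0},{"hand":0.97,"dx":0,"dy":-14,"dz":0,"yaw":0},{"hand":0.97,"dx":0,"dy":-30,"dz":0,"yaw":0},{"hand":0.97,"dx":0,"dy":-48,"dz":0,"yaw":0},{"hand":0.97,"dx":0,"dy":-66,"dz":0,"yaw":0},{"hand":0.97,"dx":0,"dy":-84,"dz":0,"yaw":0},{"hand":0.97,"dx":0,"dy":-101,"dz":0,"yaw":0},{"hand":0.97,"dx":0,"dy":-112,"dz":0,"yaw":0},{"hand":0.97,"dx":0,"dy":-117,"dz":0,"yaw":0},{"hand":0.97,"dx":0,"dy":-117,"dz":0,"yaw":0}]'; python3 -m crank '[{"hand":0.97,"dx":-3,"dy":0,"dz":7,"yaw":0},{"hand":0.97,"dx":-10,"dy":0,"dz":23,"yaw":0},{"hand":0.97,"dx":-22,"dy":0,"dz":50,"yaw":0},{"hand":0.97,"dx":-36,"dy":0,"dz":82,"yaw":0},{"hand":0.97,"dx":-50,"dy":0,"dz":115,"yaw":0},{"hand":0.97,"dx":-65,"dy":0,"dz":148,"yaw":0},{"hand":0.97,"dx":-79,"dy":0,"dz":181,"yaw":0},{"hand":0.97,"dx":-93,"dy":0,"dz":213,"yaw":0},{"hand":0.97,"dx":-106,"dy":0,"dz":242,"yaw":0},{"hand":0.97,"dx":-115,"dy":0,"dz":263,"yaw":0},{"hand":0.97,"dx":-121,"dy":0,"dz":276,"yaw":0},{"hand":0.97,"dx":-121,"dy":0,"dz":276,"yaw":0}]'; python3 -m crank '[{"hand":0.97,"dx":0,"dy":5,"dz":0,"yaw":0},{"hand":0.97,"dx":0,"dy":16,"dz":0,"yaw":0},{"hand":0.97,"dx":0,"dy":34,"dz":0,"yaw":0},{"hand":0.97,"dx":0,"dy":54,"dz":0,"yaw":0},{"hand":0.97,"dx":0,"dy":75,"dz":0,"yaw":0},{"hand":0.97,"dx":0,"dy":96,"dz":0,"yaw":0},{"hand":0.97,"dx":0,"dy":112,"dz":0,"yaw":0},{"hand":0.97,"dx":0,"dy":123,"dz":0,"yaw":0},{"hand":0.97,"dx":0,"dy":128,"dz":0,"yaw":0},{"hand":0.97,"dx":0,"dy":128,"dz":0,"yaw":0},{"hand":0.97,"dx":0,"dy":128,"dz":0,"yaw":0}]'; python3 -c "
from h import *
go((.524,.260,.157))
im=bot.grab_frame('scene');cv2.imwrite('pics/s19.png',im[:,:,::-1])
im=bot.grab_frame('wrist');cv2.imwrite('pics/w19.png',im[:,:,::-1])
"
```

```text
clock: 25.82
position: [0.5812, -0.0701, 0.287]
tool_rot: [-1.571, -0.001, -0.0]
force: [-0.0, -0.3, 0.6]
grip_width: 0.0205
clock: 26.82
position: [0.4575, 0.2091, 0.2853]
tool_rot: [-1.57, 0.001, 0.005]
force: [0.5, 0.2, -1.0]
grip_width: 0.0205
clock: 27.73
position: [0.46, 0.2058, 0.1582]
tool_rot: [-1.571, -0.0, -0.0]
force: [-0.9, -0.5, -0.3]
grip_width: 0.0206
t 27.73 pos [0.46   0.2058 0.1582] rot [-1.571 -0.    -0.   ] F [-0.9 -0.5 -0.3] w 0.0206
dx dy dz [63.9  1.2 54.2]
```

View pics/s19.png

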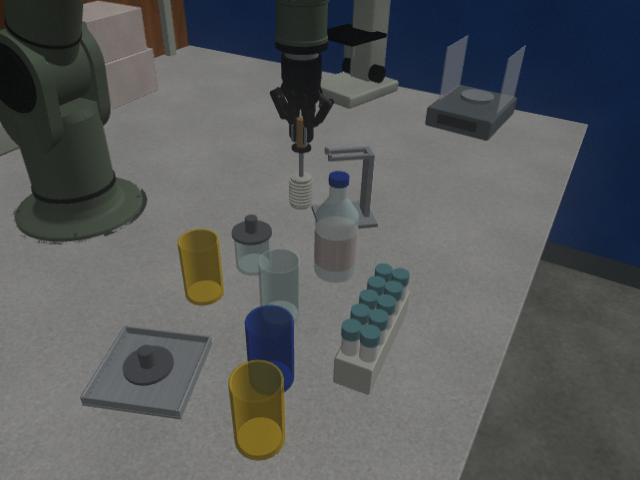

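View pics/w19.png

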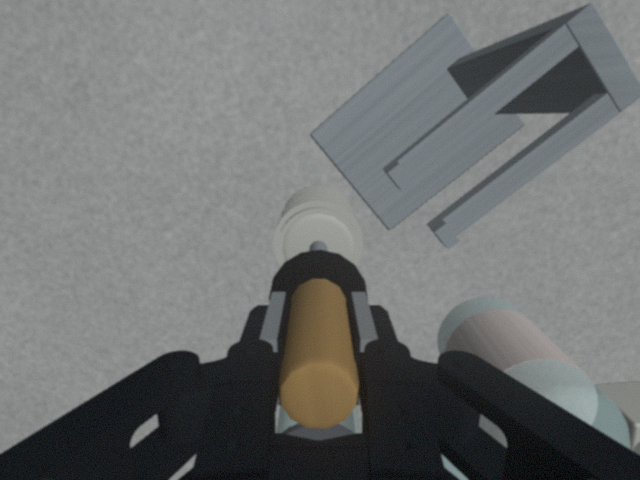

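```bash
python3 -c "
from h import *
crop('pics/w19.png',360,100,280,180,2.8,'pics/w19c.png')
A=[onz('wrist',p,.168) for p in [(384,168),(399,188),(429,225),(446,247)]]
for a in A:print(a)
m=np.mean(A,0);print(m, m[:2]+.034*np.array([.763,.647]))
f=lambda u:np.degrees(np.arctan2(u[1],u[0]));print(f(A[0]-A[3])-90)
"
```

```text
[0.48565353 0.25636017 0.168     ]
[0.49206397 0.24831368 0.168     ]
[0.50532772 0.23283177 0.168     ]
[0.51318954 0.22324207 0.168     ]
[0.49905869 0.24018692 0.168     ] [0.52500069 0.26218492]
39.74179717145461
```

View pics/w19c.png

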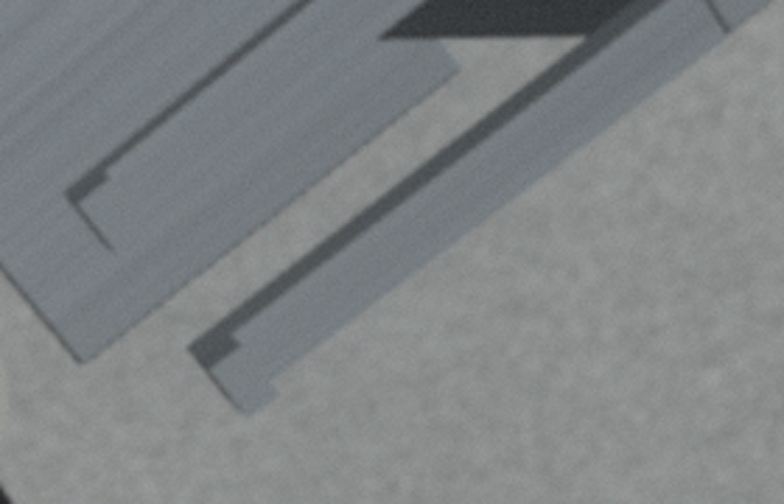

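The prong ends give a seat of about (0.525–0.526, 0.261), which agrees with where the brush hung. The collar bottom is 7–8 mm above the lips. Sliding in.

```bash
python3 -m crank '[{"hand":0.97,"dx":3,"dy":0,"dz":2.5,"yaw":0},{"hand":0.97,"dx":9,"dy":0,"dz":7.6,"yaw":0},{"hand":0.97,"dx":18,"dy":0,"dz":15.3,"yaw":0},{"hand":0.97,"dx":28,"dy":0,"dz":23.7,"yaw":0},{"hand":0.97,"dx":38,"dy":0,"dz":32.2,"yaw":0},{"hand":0.97,"dx":48,"dy":0,"dz":40.7,"yaw":0},{"hand":0.97,"dx":57,"dy":0,"dz":48.3,"yaw":0},{"hand":0.97,"dx":62,"dy":0,"dz":52.6,"yaw":0},{"hand":0.97,"dx":65,"dy":0,"dz":54.5,"yaw":0},{"hand":0.97,"dx":65,"dy":0,"dz":54.5,"yaw":0}]'; python3 -c "
from h import *
go((.524,.260,.1445))
im=bot.grab_frame('scene');cv2.imwrite('pics/s20.png',im[:,:,::-1])
crop('pics/s20.png',280,60,130,130,4,'pics/s20c.png')
a=cv2.imread('pics/s20c.png');cv2.imwrite('pics/s20c.png',cv2.convertScaleAbs(a,alpha=1.8))
"
```

```text
clock: 28.67
position: [0.5252, 0.2608, 0.1579]
tool_rot: [-1.571, 0.0, 0.0]
force: [-0.9, -0.4, -0.9]
grip_width: 0.0207
t 28.67 pos [0.5252 0.2608 0.1579] rot [-1.571  0.     0.   ] F [-0.9 -0.4 -0.9] w 0.0207
dx dy dz [-1.2 13.4 -0.8]
```

View pics/s20c.png

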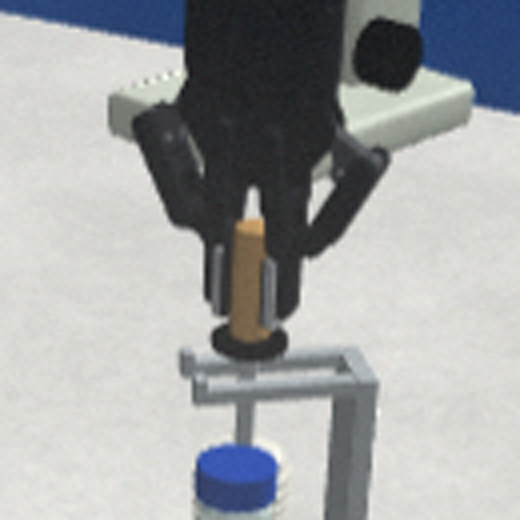

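```bash
python3 -m crank '[{"hand":0.97,"dx":0,"dy":3,"dz":0,"yaw":0},{"hand":0.97,"dx":0,"dy":7,"dz":0,"yaw":0},{"hand":0.97,"dx":0,"dy":10,"dz":0,"yaw":0},{"hand":0.97,"dx":0,"dy":11.5,"dz":0,"yaw":0},{"hand":0.97,"dx":0,"dy":12.5,"dz":0,"yaw":0},{"hand":0.97,"dx":0,"dy":12.5,"dz":0,"yaw":0}]'; python3 -m crank '[{"hand":0.97,"dx":0,"dy":0.8,"dz":0,"yaw":0},{"hand":0.97,"dx":0,"dy":0.8,"dz":0,"yaw":0},{"hand":0.97,"dx":0,"dy":0.8,"dz":0,"yaw":0}]'
```

```text
clock: 29.22
position: [0.5247, 0.2603, 0.1453]
tool_rot: [-1.571, 0.0, -0.0]
force: [0.0, -0.8, -0.1]
grip_width: 0.0202
clock: 29.47
position: [0.5249, 0.2604, 0.1448]
tool_rot: [-1.571, -0.0, -0.0]
force: [-1.2, 0.2, -0.4]
grip_width: 0.0205
```

```bash
python3 -m crank '[{"hand":0.97,"dx":0,"dy":0.5,"dz":0,"yaw":0},{"hand":0.97,"dx":0,"dy":0.5,"dz":0,"yaw":0},{"hand":0.97,"dx":0,"dy":0.5,"dz":0,"yaw":0}]'; python3 -c "
from h import *
im=bot.grab_frame('scene');cv2.imwrite('pics/s21.png',im[:,:,::-1])
crop('pics/s21.png',280,60,130,130,4,'pics/s21c.png')
a=cv2.imread('pics/s21c.png');cv2.imwrite('pics/s21c.png',cv2.convertScaleAbs(a,alpha=1.8))
"
```

```text
clock: 29.72
position: [0.5249, 0.2605, 0.1445]
tool_rot: [-1.571, -0.0, -0.0]
force: [-0.5, -0.6, 4.7]
grip_width: 0.0207
```

View pics/s21c.png

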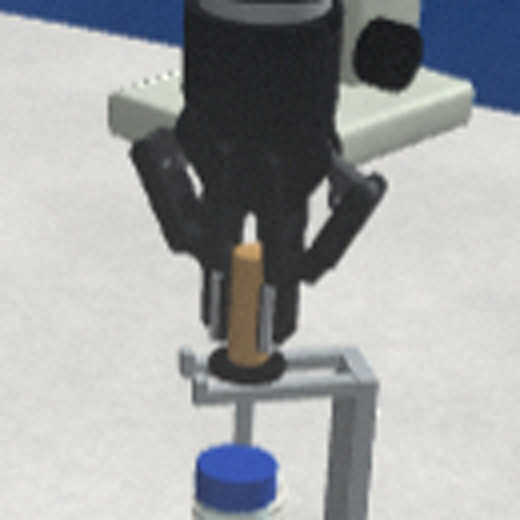

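The collar rests on the prongs (4.7 N support, same TCP height as at pick-up). Opening and rising.

```bash
python3 -m crank '[{"hand":0.85,"dx":0,"dy":0,"dz":0,"yaw":0},{"hand":0.75,"dx":0,"dy":0,"dz":0,"yaw":0},{"hand":0.65,"dx":0,"dy":0,"dz":0,"yaw":0},{"hand":0.55,"dx":0,"dy":0,"dz":0,"yaw":0},{"hand":0.45,"dx":0,"dy":0,"dz":0,"yaw":0},{"hand":0.4,"dx":0,"dy":0,"dz":0,"yaw":0},{"hand":0.4,"dx":0,"dy":0,"dz":0,"yaw":0},{"hand":0.4,"dx":0,"dy":0,"dz":0,"yaw":0}]'; python3 -m crank '[{"hand":0.4,"dx":0,"dy":-4,"dz":0,"yaw":0},{"hand":0.4,"dx":0,"dy":-14,"dz":0,"yaw":0},{"hand":0.4,"dx":0,"dy":-28,"dz":0,"yaw":0},{"hand":0.4,"dx":0,"dy":-44,"dz":0,"yaw":0},{"hand":0.4,"dx":0,"dy":-62,"dz":0,"yaw":0},{"hand":0.4,"dx":0,"dy":-80,"dz":0,"yaw":0},{"hand":0.4,"dx":0,"dy":-96,"dz":0,"yaw":0},{"hand":0.4,"dx":0,"dy":-106,"dz":0,"yaw":0},{"hand":0.4,"dx":0,"dy":-110,"dz":0,"yaw":0},{"hand":0.4,"dx":0,"dy":-110,"dz":0,"yaw":0}]'; python3 -m crank '[{"hand":0.4,"dx":-8,"dy":0,"dz":-5,"yaw":0},{"hand":0.4,"dx":-20,"dy":0,"dz":-20,"yaw":0},{"hand":0.4,"dx":-30,"dy":0,"dz":-40,"yaw":0},{"hand":0.4,"dx":-36,"dy":0,"dz":-60,"yaw":0},{"hand":0.4,"dx":-40,"dy":0,"dz":-75,"yaw":0},{"hand":0.4,"dx":-40,"dy":0,"dz":-80,"yaw":0},{"hand":0.4,"dx":-40,"dy":0,"dz":-80,"yaw":0}]'; python3 -c "
from h import *
for n in ('scene','wrist','top'):
  im=bot.grab_frame(n);cv2.imwrite('pics/%s22.png'%n,im[:,:,::-1])
"
```

```text
clock: 30.43
position: [0.5249, 0.2604, 0.1442]
tool_rot: [-1.571, 0.0, -0.0]
force: [0.6, 1.0, -0.7]
grip_width: 0.0515
clock: 31.27
position: [0.5251, 0.2606, 0.2551]
tool_rot: [-1.57, -0.001, -0.0]
force: [0.1, 0.8, -2.0]
grip_width: 0.0511
clock: 31.85
position: [0.4845, 0.1789, 0.2537]
tool_rot: [-1.572, 0.001, -0.002]
force: [-0.8, -0.9, 0.3]
grip_width: 0.0515
```

View pics/scene22.png

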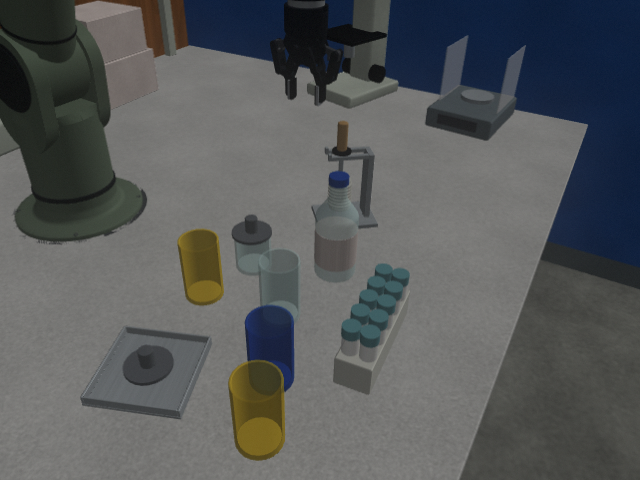

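View pics/wrist22.png

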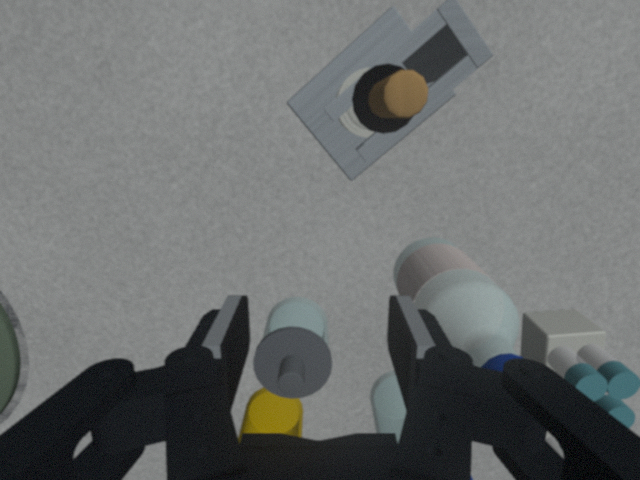

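View pics/top22.png

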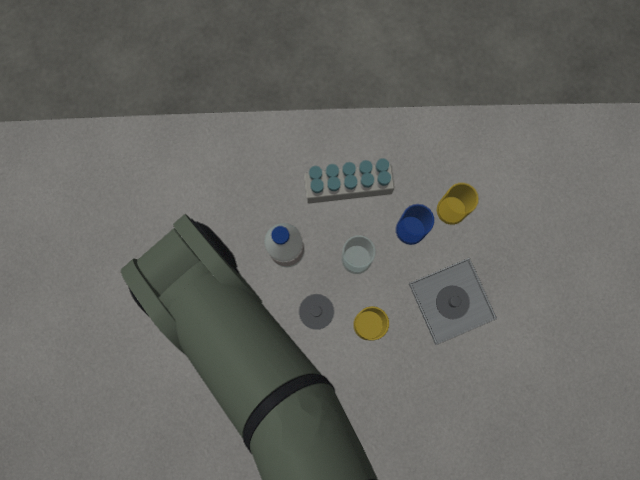

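The brush is back in its fork and upright (scene (342,137), as at the start). The lid lies flat in the tray at (452,302) in the top view, and the beaker and bystanders are where they were. Handing in.

```bash
python3 -c "
from h import *
s=bot.observe();print(s['clock'],np.abs(s['qd']).max(),s['force'])
a=cv2.imread('pics/scene0.png')[110:180,310:390].astype(int);b=cv2.imread('pics/scene22.png')[110:180,310:390].astype(int);print('stand diff',np.abs(a-b).mean())
bot.job_done()"
```

```text
32.0 0.005246801406046739 [ 0.39317865 -0.22945292  0.05893045]
stand diff 1.7306547619047619
the job is handed in; nothing more can be done
```

The job is done and handed in at 32.0 s, within the 72 s limit. The system reports no verdict, so this rests on my own checks.

- **Lid:** I lifted it off the tall beaker and set it near the middle of the tray. The wrist, scene and top views show it flat and knob up. I pressed it onto the tray floor with about 25 N before letting go, a little more than I meant to.
- **Scrubbing:** I made three full strokes. Each touched the beaker floor (8.2, 7.6 and 8.7 N) and rose until the bristle tops were about 4 mm above the rim. The brush did not slip in the grip.
- **Brush:** It hangs in its fork again. Its height at release matched pick-up to within 0.5 mm, and it is about 1 mm from its first position. The scene view of the stand looks almost the same as at the start.
- **Surroundings:** In the last scene and top views the tall beaker, short beaker and its lid, bottle and rack show no visible shift from the first pictures. The robot was touching nothing.

**What disagreed:** My first grasp closed above the knob on nothing. The camera views put the real fingertips about 35 mm behind the reported tool point. I corrected for that in every later move, and the miss left the lid where it was.

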